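# Tip a cleaned heat sink out of the ultrasonic bath's dip basket

### The job

Lift the basket out of the drained ultrasonic bath by its swing handle, stand it on the black rubber drip mat and fold the handle right back over the closed end. Then take the basket by its side walls, bring the flap end low over the steel tray and tip it to about 45 degrees so that the freshly cleaned heat sink slides out through the flap and comes to lie flat in the tray, fins up; it must not drop from a height or be touched by the robot. Level the empty basket and stand it back on the drip mat, handle still folded back and flap closed, leaving the other things on the bench alone.

Things in the scene. Friction and masses are not known exactly. Their poses are not given: they have to be found in the camera images.
- bath: Benchtop ultrasonic bath, drained, white housing 130 (its x) x 210 (its y) x 122 mm high, control panel with two knobs on its -x side, fixed. Open tank 92 (x) x 180 (y) mm inside; tank floor 45 mm above the bench. Origin: centre of its underside. It stands left or right of the mat; the tray is on the other side.
- mat: Black ribbed rubber drip mat 140 (its x) x 220 (its y) x 5 mm lying on the bench between bath and tray, fixed. Origin: centre of its underside; its top is at z = 4 mm (ribs to 5).
- tray: Shallow steel tray with a pale blue lint-free pad, 150 (its x) x 210 (its y) x 18 mm high outside (rim bead to 21 mm), walls 3 mm, inner floor 3 mm above the bench, fixed. Origin: centre of its underside.
- basket: Slotted steel dip basket, loose, 0.29 kg empty, at the start in the tank. Body 140 (its x) x 62 (y) mm outside, 54 mm high; walls 3 mm, plain outside; floor 4 to 7 mm above its feet. Origin: centre of the plane of its feet; z up. Closed end at x = -70, flap end at x = +70 mm. Ears for the handle rise from the side walls at x = 0 to z = 72 mm.
- lip (a point): Middle of the pouring edge at the flap end: basket frame (70, 0, 7) mm, top face of the basket's floor. Axes as the basket's.
- flap (a joint): Light aluminium flap (51 wide x 40 mm) that closes the flap end; hinged on a rod at basket (66, 0, 50) mm along the basket's y. 0 = closed (hangs straight down when the basket is level), grows as it swings outwards, to 1.7. Swings freely by its own weight.
- handle (a joint): Swing handle of the basket; axis along the basket's y through basket (0, 0, 64) mm. 0 = upright, +1.5 = folded back over the closed end, -1.5 = folded over the flap end. A little stiff: stays up near upright, falls by itself beyond about 0.8. Upright it is in the way of a gripper that takes the side walls.
- handle_bar (a point): Middle of the handle's black plastic grip, 12 mm thick, 40 mm long along the basket's y, 60 mm from the handle's axis. Axes turn with the handle: y along the grip, z away from the handle's axis.
- heat_sink: Server processor heat sink, copper base and aluminium fins, 96 (its x) x 52 (its y) x 27 mm high, about 0.19 kg, loose, lying fins up in the basket with its length along the basket. Origin: centre of its underside; z towards the fins. Freshly cleaned: must not be touched by the robot.
- esd_brush: Black dust brush 166 mm long, lying at the front of the bench; bystander, origin at its underside.
- side_cutters: Side cutters with orange handles, 138 mm long, at the front of the bench; bystander, origin at its underside.
- kapton_roll: Amber tape roll, 72 mm across, 13 mm high, lying behind the mat; bystander, origin under its centre.
- bit_case: Dark bit case 100 x 44 x 16 mm, behind; bystander, origin under its centre.
- marker: Black marker pen 131 mm long, lying at the back left; bystander, origin at its underside.

How it is judged:
On the way, in this order (a step that is already met when the one before it is completed fails the run):
1. the basket stands level on the drip mat with the heat sink in it, let go, its handle folded back over the closed end (more than 1.1 rad) (x of basket in the frame of mat between -0.075 and 0.075 m and y of basket in the frame of mat between -0.1 and 0.1 m and z of basket in the frame of mat below 0.01 m and angle between basket's own z axis and vertical below 0.09 rad and x of heat_sink in the frame of basket between -0.03 and 0.03 m and y of heat_sink in the frame of basket between -0.012 and 0.012 m and value of joint handle above 1.1 rad and contact force between the fingers and basket below 0.05 N and linear speed of basket below 0.02 m/s), for 0.2 s.
2. the basket is held with its flap end over the tray, its pouring edge less than 80 mm above the bench, tipped flap down by 35 to 60 degrees (x of lip in the frame of tray between -0.075 and 0.075 m and y of lip in the frame of tray between -0.105 and 0.105 m and height (world z) of lip below 0.08 m and angle between basket's own x axis and vertical between 2.18 and 2.62 rad and angle between lip's own z axis and vertical below 1.05 rad), for 0.2 s.
At the end, for the whole second after the job is handed in: Heat sink flat in the tray, fins up (0.1 rad); empty basket level (0.09 rad) on the mat, its centre within 75 mm (mat x) and 100 mm (mat y) of the mat's middle, flap closed (under 0.15 rad), handle folded back over the closed end (over 1.1 rad); both at rest (x of heat_sink in the frame of tray between -0.075 and 0.075 m and y of heat_sink in the frame of tray between -0.105 and 0.105 m and z of heat_sink in the frame of tray below 0.008 m and angle between heat_sink's own z axis and vertical below 0.1 rad and linear speed of each of heat_sink, basket below 0.02 m/s and value of joint flap below 0.15 rad and value of joint handle above 1.1 rad and x of basket in the frame of mat between -0.075 and 0.075 m and y of basket in the frame of mat between -0.1 and 0.1 m and z of basket in the frame of mat below 0.01 m and angle between basket's own z axis and vertical below 0.09 rad); the robot touches nothing.
It fails at once if the robot touches the heat sink (contact force between any of the fingers, the arm and heat_sink above 0.3 N).
It fails at once if the heat sink drops (faster than 1.3 m/s) (linear speed of heat_sink above 1.3 m/s).
It fails at once if the basket is tipped beyond 70 degrees (angle between basket's own z axis and vertical above 1.22 rad).
It fails at once if a bystander is moved by more than 25 mm (distance of any of esd_brush, side_cutters, kapton_roll, bit_case, marker from where it was at the start of the episode above 0.025 m).
It also fails if it takes over 72 s, if anything falls off the work surface, if the arm or the gripper's body presses on something with over 40 N, if the wrist force passes 120 N, or if a joint passes its speed limit or range.

### The arm

A 6-joint arm with a two-finger parallel gripper is mounted at the origin on a cart in front of the work surface, level with it; the furniture and walls round the work are solid. World frame = base frame: x ahead of the robot, y to its left, z up, the work surface at z = 0. Lengths are in m, angles in rad, forces in N, time in s.
With the tool pointing down it reaches from about 0.375 to 0.925 m from the base axis. Payload 5.7 kg.
Tool frame: the origin (TCP) lies at the very end of the fingers, on their centre line; the grasp point (between the pads) lies 19 mm behind it; z points along the fingers, y is the line along which they close (so a half turn about z gives the same grasp; the last joint's range is limited). The gripper opens to 85 mm and grips with 20 to 120 N. Pads are 22 mm wide; open, the fingers measure 114 mm over their backs; the gripper's body (76 mm by 85 mm) begins 54 mm behind the grasp point. The pads swing forward as they close: fully open they stand 13 mm farther back than shut.
Start: joints at [1.097, 0.359, 1.51, -0, 1.272, -0.115], TCP at [0.211, 0.562, 0.231] pointing down, gripper open.
Joint ranges: [-2.97, 2.97], [-1.01, 2.36], [0.21, 2.38], [-0.96, 4.11], [0.2, 2.71], [-2.98, 2.98]. Speed limits (rad/s): [2.39, 2.39, 3.14, 3.14, 3.14, 3.14].

### API

Orientations are given as [roll, pitch, yaw] about the fixed x, y, z axes, in that order (R = Rz(yaw) Ry(pitch) Rx(roll)).
In Python, from station import robot gives the robot as it stands.
- The arm moves only by the tool move_arm, never from a script. Its argument "increments" is one flat list of numbers, 5 for each row, row after row: the shift along the world's x, y, z in mm, then the turn about the world's z in degrees, then the finger opening in mm, from 0 to 85.4. A call has 1 to 10 rows; each row shifts and turns the commanded pose from where the row before left it; what a row does not reach is not made up. A row lasts 1/12 s, in which the tool goes at most 41.7 mm and 7.16 degrees, less where a joint would pass 70% of its speed; a pose out of reach is approached as far as the arm can. A call is refused whole if a number of a shift passes 41.7 or a number of a turn 7.16, either way. A call with a gripper value outside its range is refused whole. The fingers move at their own pace and stop on an object; "squeeze" is the grip in N (left out, the last holds). Time passes only in rows, so rows that do not move let the fingers close. It gives the time, the measured TCP pose, the force, the opening and the grip force at its end, in the units of the state.
- robot.read_state(): the state, without advancing time (a new reading comes with each control period).
- robot.camera(name): name is "scene" or "top" or "wrist"; returns the picture (400x640x3 uint8, blue, green, red); there is no depth.
- robot.camera_info(name): a dict with "camera_matrix" (3x3 intrinsics, pixels), "extrinsics" (4x4, takes a point from world to camera coordinates). Camera axes: x right, y down, z forward; pixel columns grow to the right and rows downward; lengths in m; the calibration is good to about 2 mm. A picture is of the moment at which its call begins: read the wrist's pose just before it. camera_info takes no time and is no camera call; for the wrist camera it gives the pose at the moment of the call.
- robot.close_job(): hands the job in; it is judged then, once.
The state is a dict: "t": time; "qpos": joint angles; "joint_velocities": joint speeds; "effort": joint torques, N m; "position": TCP position; "ee_rot": TCP orientation; "wrist_force": force on the tool from outside, world axes, zero at the start; "torque": the same for the moment, N m; "opening": opening from 0.0 (shut) to 1.0 (fully open); "grasp_force": force on a finger pad.
Only numpy, scipy, OpenCV 4.12 (cv2) and the standard library are available. Lean on these libraries where they do the work, as an engineer would, in place of code of your own. Each camera call takes 0.05 s, during which the arm holds its last target. There are 200 camera calls.

## Working session

There is one attempt and no reset: what is moved stays moved. The work goes in short steps, Python scripts to look and compute and a tool call to move; the robot and the scene stay as the last step left them, time stands still between calls to the robot, and variables do not carry over. Pictures are saved under pics/ and viewed, at most 10 in all, crops included, and the job is handed in when it is done.

Besides the shell and the picture viewer there is one more tool, called after ">>>" by a JSON object that holds its "op" and its "data". move_arm: Moves the arm, as the interface text tells. Its arguments: {"type":"object","properties":{"increments":{"type":"array","items":{"type":"number"}},"squeeze":{"type":"number"}},"required":["increments"]}

```bash
mkdir -p pics; cat > h.py <<'E'
import numpy as np, cv2
from station import robot
def snap(n,f=None):
    im=robot.camera(n)
    if f: cv2.imwrite('pics/'+f,im)
    return im
def cam(n):
    i=robot.camera_info(n); return np.array(i['camera_matrix']),np.array(i['extrinsics'])
def ray(n,u,v,z,c=None):
    K,E=c or cam(n); R=E[:3,:3]; o=-R.T@E[:3,3]; d=R.T@np.linalg.inv(K)@[u,v,1]
    return o+d*(z-o[2])/d[2]
def proj(n,p,c=None):
    K,E=c or cam(n); q=K@(E[:3,:3]@np.array(p)+E[:3,3]); return q[:2]/q[2]
E
python3 - <<'E'
from h import *
for n in('top','scene'):
    snap(n,n+'1.png'); K,E=cam(n); print(n,K[0,0],(-E[:3,:3].T@E[:3,3]).round(3),E[2,:3].round(2))
s=robot.read_state(); print(s)
E
```

```text
top 442.89498963821376 [0.277 0.086 1.49 ] [ 0.16 -0.01 -0.99]
scene 391.33918238548375 [-0.241 -0.743  0.687] [ 0.59  0.68 -0.45]
{'t': 0.1, 'qpos': array([ 1.09689621e+00,  3.59424093e-01,  1.51131155e+00,  1.25991099e-05,
        1.27252416e+00, -1.15084915e-01]), 'joint_velocities': array([ 8.97233646e-04, -2.29522254e-03, -3.02178306e-03,  2.19978047e-05,
       -6.42687039e-04,  1.48811604e-04]), 'effort': array([-2.19846243e-04, -5.28648198e+01, -2.79352212e+01, -4.31033423e-04,
        5.08965095e-03, -5.23034799e-06]), 'position': array([0.21041266, 0.56124252, 0.23054776]), 'ee_rot': array([-3.13993791e+00, -2.03397570e-04,  2.78277357e+00]), 'wrist_force': array([ 0.30686787,  0.31395704, -0.20463363]), 'torque': array([ 0.03834505, -0.05390045, -0.02572704]), 'grasp_force': 0.0, 'opening': 1.0010104464660647}
```

View pics/top1.png

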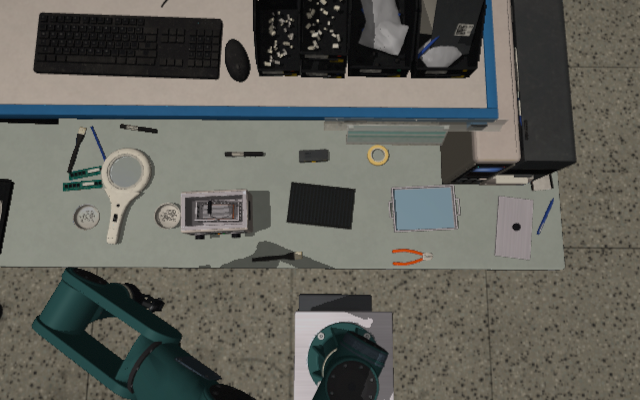

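View pics/scene1.png

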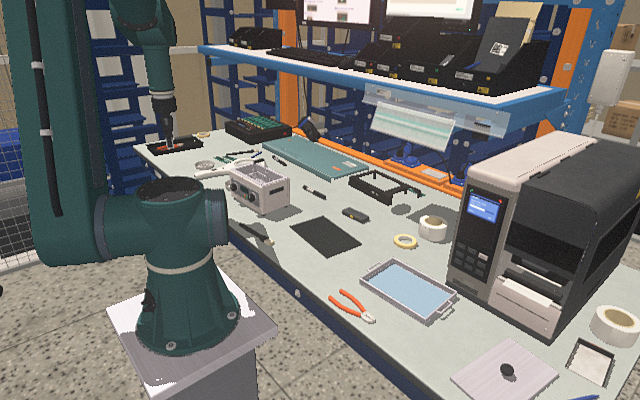

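```bash
python3 - <<'E'
from h import *
im=cv2.imread('pics/top1.png'); hsv=cv2.cvtColor(im,cv2.COLOR_BGR2HSV); c=cam('top')
def rect(m,z,box):
    mm=np.zeros_like(m); x0,y0,x1,y1=box; mm[y0:y1,x0:x1]=m[y0:y1,x0:x1]
    mm=cv2.morphologyEx(mm,cv2.MORPH_CLOSE,np.ones((3,3)))
    k=max(cv2.findContours(mm,cv2.RETR_EXTERNAL,cv2.CHAIN_APPROX_NONE)[0],key=cv2.contourArea)
    P=np.array([ray('top',u,v,z,c)[:2] for u,v in k[:,0]],np.float32)
    (cx,cy),(w,h),a=cv2.minAreaRect(P); b=cv2.boxPoints(((cx,cy),(w,h),a))
    print(np.round([cx,cy,w,h],3),round(a,1)); print(b.round(3).tolist())
print('mat');rect((hsv[...,2]<70).astype(np.uint8)*255,.005,(280,175,365,235))
H,S,V=cv2.split(hsv)
print('pad');rect(((H>95)&(H<115)&(S>50)).astype(np.uint8)*255,.004,(380,175,470,240))
cv2.imwrite('pics/c.png',np.hstack([cv2.resize(im[180:245,170:260],None,fx=4.4,fy=5,interpolation=2,dst=None)]))
big=cv2.resize(im[180:245,170:260],None,fx=6,fy=6,interpolation=cv2.INTER_CUBIC)
im2=cv2.imread('pics/scene1.png'); b2=cv2.resize(im2[140:220,215:305],(540,480),interpolation=cv2.INTER_CUBIC)
b2=cv2.resize(im2[145:215,215:300],None,fx=3,fy=3,interpolation=cv2.INTER_CUBIC)
out=np.zeros((600,540,3),np.uint8); out[:390]=big; out[390:600,:255]=b2; cv2.imwrite('pics/c2.png',out)
E
```

```text
mat
[0.5   0.076 0.219 0.139] 84.1
[[0.41999998688697815, -0.026000000536441803], [0.5580000281333923, -0.03999999910593033], [0.5799999833106995, 0.17800000309944153], [0.44200000166893005, 0.19200000166893005]]
pad
[ 0.491 -0.271  0.134  0.192] 3.1
[[0.41999998688697815, -0.17800000309944153], [0.4300000071525574, -0.3700000047683716], [0.5630000233650208, -0.3630000054836273], [0.5529999732971191, -0.17100000381469727]]
```

View pics/c2.png

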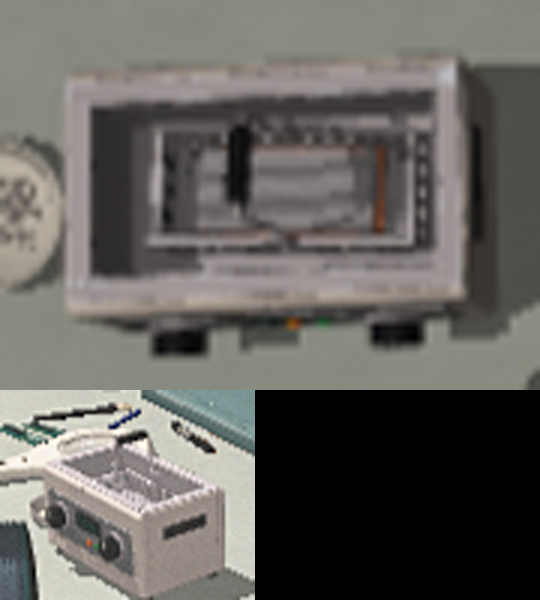

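```bash
python3 - <<'E'
from h import *
c=cam('top')
f=lambda x,y,z: ray('top',x/6+170,y/6+180,z,c).round(4)[:2]
print('bar ends',f(240,128,.169),f(236,204,.169))
for p in[(66,78),(462,55),(470,300),(70,315)]: print('bath',f(*p,.122))
for p in[(152,130),(418,118),(415,243),(150,248)]: print('basket',f(*p,.099))
K,E=cam('wrist'); s=robot.read_state(); print('wrist cam',(-E[:3,:3].T@E[:3,3]).round(3),E[2,:3].round(3),E[0,:3].round(2),K[0,0],s['position'])
E
```

```text
bar ends [0.4844 0.4108] [0.446  0.4111]
bath [0.5175 0.5142]
bath [0.5314 0.3082]
bath [0.403 0.3  ]
bath [0.3938 0.5052]
basket [0.494  0.4744]
basket [0.5015 0.3341]
basket [0.435  0.3334]
basket [0.4313 0.4723]
wrist cam [0.14  0.588 0.373] [ 0.276 -0.105 -0.955] [ 0.35  0.94 -0.  ] 290.522085672809 [0.21041266 0.56124252 0.23054776]
```

>>> {"op": "move_arm", "data": {"increments": [32,-19,4,3,85,32,-19,4,3,85,32,-19,4,3,85,32,-19,4,3,85,32,-19,4,3,85,32,-19,4,3,85,32,-19,4,3,85,31,-17,4,2.5,85,0,0,0,0,85,0,0,0,0,85]}}

```text
t: 0.93
position: [0.4672, 0.4106, 0.2629]
ee_rot: [-3.141, -0.0, -3.094]
wrist_force: [-0.4, 0.1, -0.8]
opening: 0.993
grasp_force: 0.0
```

```bash
python3 - <<'E'
from h import *
a=snap('wrist'); s=robot.read_state(); print(s['position'],s['ee_rot'],s['t'])
b=snap('scene')
out=np.zeros((600,640,3),np.uint8); out[:400]=a; out[400:,:320]=cv2.resize(b[110:220,190:366],(320,200),interpolation=2); cv2.imwrite('pics/w1.png',out)
E
```

```text
[0.46567484 0.41125249 0.26269499] [-3.14129214e+00 -1.42207769e-03 -3.09248378e+00] 0.9833
```

View pics/w1.png

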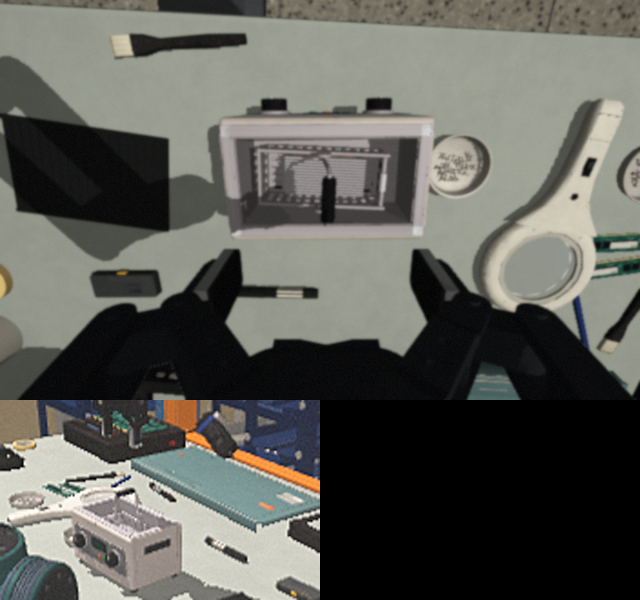

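```bash
python3 - <<'E'
from h import *
a=cv2.imread('pics/w1.png'); cv2.imwrite('pics/w1c.png',cv2.resize(a[105:245,215:440],None,fx=3.5,fy=3.5,interpolation=cv2.INTER_CUBIC))
print(ray('wrist',328,178,.169),ray('wrist',330,222,.169))
for p in[(252,147),(390,155),(385,211),(258,207)]: print(ray('wrist',*p,.099))
E
```

```text
[0.4455389  0.41214744 0.169     ] [0.48475413 0.41597937 0.169     ]
[0.43292878 0.3323415  0.099     ]
[0.43391479 0.47745725 0.099     ]
[0.49660174 0.47913552 0.099     ]
[0.4991099  0.33743376 0.099     ]
```

View pics/w1c.png

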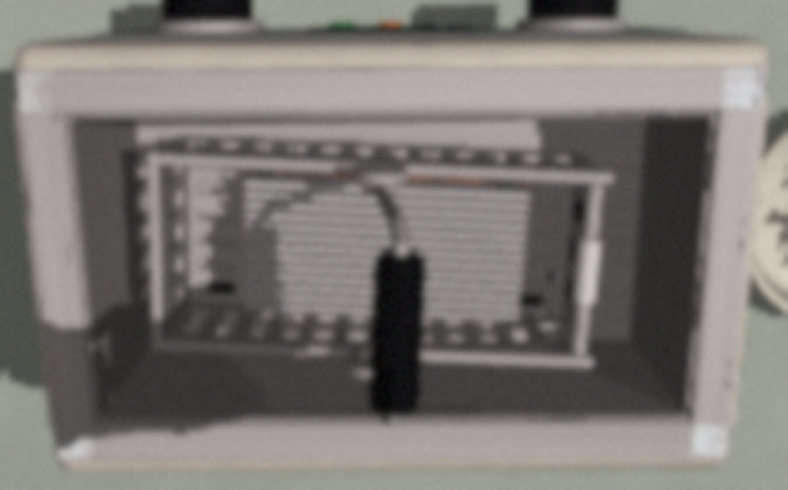

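>>> {"op": "move_arm", "data": {"increments": [0,1,-37,0,85,0,1,-37,0,85,0,0,-36,0,85,0,0,0,0,85,0,0,0,0,0,0,0,0,0,0,0,0,0,0,0,0,0,0,0,0,0,0,0,0,0,0,0,0,0,0], "squeeze": 60}}

```text
t: 1.87
position: [0.4663, 0.4142, 0.1547]
ee_rot: [3.14, 0.002, -3.09]
wrist_force: [0.0, -0.3, 2.8]
opening: 0.138
grasp_force: 8.9
```

>>> {"op": "move_arm", "data": {"increments": [0,0,0,0,0,0,0,0,0,0,0,0,5,0,0,0,0,15,0,0,0,0,20,0,0,0,0,20,0,0,0,0,20,0,0,0,0,15,0,0,0,0,10,0,0,0,0,0,0,0]}}

```text
t: 2.7
position: [0.4664, 0.4143, 0.2604]
ee_rot: [3.14, 0.003, -3.09]
wrist_force: [0.6, 0.7, -4.4]
opening: 0.115
grasp_force: 58.9
```

```bash
python3 - <<'E'
from h import *
b=snap('scene'); a=snap('wrist'); s=robot.read_state(); print(s['position'],s['opening'],s['wrist_force'])
out=np.zeros((600,640,3),np.uint8); out[:400]=a; out[400:,:320]=cv2.resize(b[90:220,180:388],(320,200),interpolation=2); cv2.imwrite('pics/w2.png',out)
E
```

```text
[0.46531421 0.413431   0.25763647] 0.11447638567847716 [-0.55432523  0.10334051 -5.23558549]
```

View pics/w2.png

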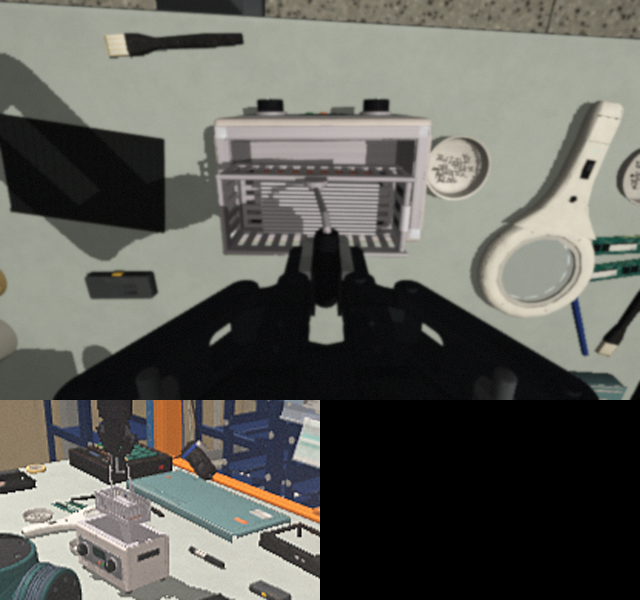

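>>> {"op": "move_arm", "data": {"increments": [0,-4,10,-2,0,0,-8,10,-4,0,1,-13,8,-6.9,0,1,-13,0,-6.9,0,1,-13,0,-6.9,0,1,-13,0,-6.9,0,1,-13,0,-6.9,0,1,-13,0,-6.9,0,1,-13,0,-6.9,0,2,-13,0,-6.9,0]}}

```text
t: 3.63
position: [0.4734, 0.2966, 0.2843]
ee_rot: [-3.138, -0.0, 2.119]
wrist_force: [0.0, -0.4, -5.0]
opening: 0.114
grasp_force: 58.8
```

>>> {"op": "move_arm", "data": {"increments": [1,-13,0,-6.9,0,1,-13,0,-6.9,0,2,-13,0,-6.9,0,1,-13,0,-6.9,0,1,-13,0,-6.9,0,2,-13,0,-6.9,0,1,-13,0,-6.9,0,1,-13,0,-6.9,0,2,-13,0,-6.9,0,1,-13,0,-6.9,0]}}

```text
t: 4.47
position: [0.4866, 0.1669, 0.2845]
ee_rot: [-3.139, 0.002, 0.915]
wrist_force: [-0.4, -0.2, -5.1]
opening: 0.117
grasp_force: 58.8
```

>>> {"op": "move_arm", "data": {"increments": [2,-13,0,-6.9,0,1,-13,0,-6.9,0,2,-13,0,-6.9,0,2,-13,0,-6.9,0,2,-13,0,-6.9,0,1,-13,0,-6,0,1,-11,0,-4,0,1,-5,0,-2.9,0,0,0,0,0,0,0,0,0,0,0]}}

```text
t: 5.3
position: [0.4988, 0.0736, 0.285]
ee_rot: [-3.141, 0.003, 0.094]
wrist_force: [-0.8, -0.7, -5.1]
opening: 0.112
grasp_force: 58.8
```

```bash
python3 - <<'E'
from h import *
b=snap('scene'); a=snap('top'); s=robot.read_state(); print(s['position'],s['ee_rot'],s['opening'],s['wrist_force'],s['qpos'][5])
out=np.zeros((600,640,3),np.uint8); out[:300]=cv2.resize(b[130:280,240:560],(640,300),interpolation=2); out[300:,:]=cv2.resize(a[150:250,220:433],(640,300),interpolation=2); cv2.imwrite('pics/w3.png',out)
E
```

```text
[0.49907132 0.07417174 0.28546479] [-3.14095049e+00  1.61802315e-03  9.48585069e-02] 0.11928542806361933 [-0.64412255  0.42935936 -5.35288973] 1.4859979427000265
```

>>> {"op": "move_arm", "data": {"increments": [0,0,-15,0,0,0,0,-30,0,0,0,0,-35,0,0,0,0,-35,0,0,0,0,-25,0,0,0,0,-15,0,0,0,0,-6,0,0,0,0,-3,0,0,0,0,-3,0,0,0,0,-2,0,0]}}

```text
t: 6.23
position: [0.5008, 0.074, 0.1181]
ee_rot: [3.142, -0.002, 0.094]
wrist_force: [-0.8, 0.3, -4.2]
opening: 0.113
grasp_force: 58.7
```

>>> {"op": "move_arm", "data": {"increments": [0,0,-1,0,0,0,0,0,0,0]}}

```text
t: 6.4
position: [0.5003, 0.0738, 0.117]
ee_rot: [-3.142, -0.002, 0.093]
wrist_force: [-0.4, -0.3, -4.4]
opening: 0.119
grasp_force: 58.7
```

Still bearing the weight; lower a little more.

>>> {"op": "move_arm", "data": {"increments": [0,0,-1,0,0,0,0,-1,0,0,0,0,0,0,0]}}

```text
t: 6.65
position: [0.4999, 0.0737, 0.1145]
ee_rot: [-3.142, -0.001, 0.093]
wrist_force: [-0.1, 0.8, -5.4]
opening: 0.114
grasp_force: 58.8
```

>>> {"op": "move_arm", "data": {"increments": [0,0,-1,0,0,0,0,-1,0,0,0,0,0,0,0]}}

```text
t: 6.9
position: [0.5007, 0.0735, 0.1139]
ee_rot: [3.141, -0.002, 0.093]
wrist_force: [-2.4, -1.8, 10.2]
opening: 0.114
grasp_force: 60.6
```

>>> {"op": "move_arm", "data": {"increments": [0,0,1,0,85,0,0,0,0,85,0,0,0,0,85,0,0,0,0,85,0,0,0,0,85,0,0,0,0,85,0,0,-10,0,85,0,0,-14,0,85,0,12,0,0,85,0,12,0,0,85]}}

```text
t: 7.73
position: [0.4987, 0.0982, 0.0883]
ee_rot: [-3.141, 0.003, 0.092]
wrist_force: [-0.2, -0.2, -0.0]
opening: 1.001
grasp_force: 0.0
```

>>> {"op": "move_arm", "data": {"increments": [0,6,0,0,85,0,6,0,0,85,-1,6,0,0,85,0,6,0,0,85,-1,6,0,0,85,0,6,0,0,85,-1,6,0,0,85,0,6,0,0,85,0,6,0,0,85,0,0,0,0,85]}}

```text
t: 8.57
position: [0.4968, 0.1528, 0.0893]
ee_rot: [-3.141, -0.0, 0.094]
wrist_force: [-0.7, -0.1, 0.8]
opening: 0.994
grasp_force: 0.0
```

```bash
python3 - <<'E'
from h import *
a=snap('wrist'); b=snap('scene'); s=robot.read_state(); print(s['position'],s['wrist_force'])
out=np.zeros((600,640,3),np.uint8); out[:300]=cv2.resize(b[150:270,240:496],(640,300),interpolation=2); out[300:,:480]=cv2.resize(a,(480,300),interpolation=cv2.INTER_AREA); cv2.imwrite('pics/w3.png',out)
E
```

```text
[0.49673612 0.15200151 0.0892622 ] [-0.74986789 -0.43297262  0.09025008]
```

View pics/w3.png

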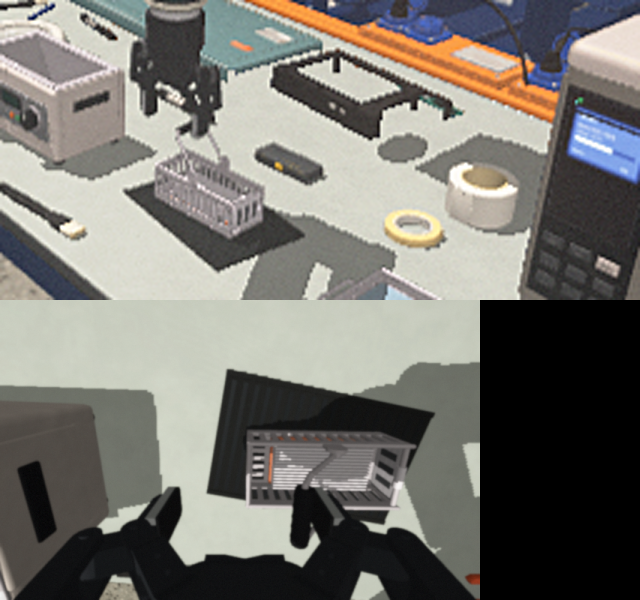

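>>> {"op": "move_arm", "data": {"increments": [0,6,0,0,85,0,6,0,0,85,0,6,0,0,85,0,6,-2,0,85,0,6,-2,0,85,0,0,0,0,85,0,0,15,0,85,0,-10,35,0,85,0,-20,35,0,85,0,-20,40,0,85]}}

```text
t: 9.5
position: [0.4957, 0.1329, 0.2081]
ee_rot: [3.141, 0.002, 0.095]
wrist_force: [1.7, -0.4, -0.2]
opening: 1.0
grasp_force: 0.0
```

>>> {"op": "move_arm", "data": {"increments": [0,-30,0,7,85,0,-30,0,7,85,0,-20,0,7,85,0,0,0,7,85,0,0,0,7,85,0,0,0,7,85,0,0,0,7,85,0,0,0,7,85,0,0,0,7,85,0,0,0,7,85]}}

```text
t: 10.33
position: [0.4965, 0.0531, 0.2074]
ee_rot: [-3.141, 0.0, 1.321]
wrist_force: [0.5, -0.1, 0.1]
opening: 0.995
grasp_force: 0.0
```

```bash
python3 - <<'E'
from h import *
a=snap('wrist'); s=robot.read_state(); b=snap('scene'); t=snap('top');print(s['position'],s['ee_rot'])
cv2.imwrite('pics/raww.png',a);cv2.imwrite('pics/rawt.png',t)
out=np.zeros((600,800,3),np.uint8); out[:400,:640]=a; out[400:,:400]=cv2.resize(b[170:250,270:430],(400,200),interpolation=2); out[400:,400:]=cv2.resize(t[170:240,250:390],(400,200),interpolation=2); cv2.imwrite('pics/w4.png',out)
E
```

```text
[0.49649277 0.05316162 0.20739515] [-3.14112994e+00  1.26975833e-04  1.32845960e+00]
```

View pics/w4.png

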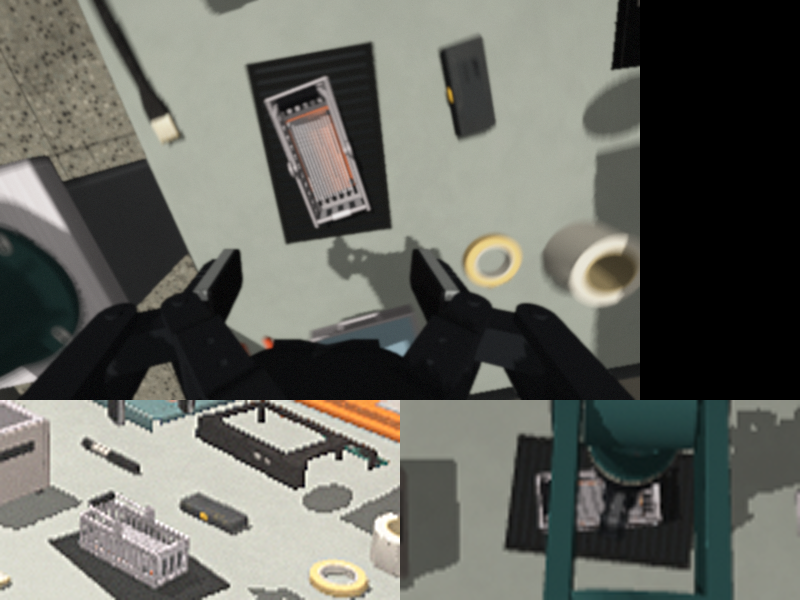

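```bash
python3 - <<'E'
from h import *
P=np.array([ray('wrist',*p,.059)[:2] for p in[(265,100),(328,78),(370,209),(317,227)]]); print(P.round(4))
c=P.mean(0); d=(P[2]+P[3]-P[0]-P[1])/2; print('centre',c,'len',np.hypot(*d),'head',np.degrees(np.arctan2(d[1],d[0])))
w=(P[1]+P[2]-P[0]-P[3])/2; print('width',np.hypot(*w),np.degrees(np.arctan2(w[1],w[0])))
for p in[(293,169),(351,151)]: print('ear',ray('wrist',*p,.075)[:2])
print('bar',ray('wrist',302,98,.073)[:2])
s=robot.read_state(); print(s['position'],s['qpos'])
E
```

```text
[[0.4619 0.1469]
 [0.5246 0.1504]
 [0.535  0.0142]
 [0.4752 0.0087]]
centre [0.49918752 0.08005348] len 0.1377104452013095 head -85.08321928918454
width 0.06140057541805355 4.213880356280186
ear [0.47109525 0.07911311]
ear [0.52892728 0.08166787]
bar [0.4973333 0.1390081]
[0.49655529 0.05314571 0.20745059] [-3.17764898e-02  2.39800137e-01  1.75302424e+00 -1.46894271e-05
  1.14909805e+00  2.27146891e-01]
```

>>> {"op": "move_arm", "data": {"increments": [0,20,-20,6.2,85,0,22,-35,6.2,85,0,20,-35,6,85,0,0,-35,0,85,0,0,-25,0,85,0,0,-20,0,85,0,0,-15,0,85,0,0,0,0,85,0,0,0,0,0,0,0,0,0,0], "squeeze": 70}}

```text
t: 11.32
position: [0.4969, 0.1152, 0.0232]
ee_rot: [3.142, -0.0, 1.634]
wrist_force: [-1.7, -0.2, 1.1]
opening: 0.737
grasp_force: 1.2
```

>>> {"op": "move_arm", "data": {"increments": [0,0,0,0,0,0,0,0,0,0,0,0,0,0,0,0,0,0,0,0,0,0,0,0,0]}}

```text
t: 11.73
position: [0.4971, 0.1152, 0.0236]
ee_rot: [3.14, -0.0, 1.635]
wrist_force: [-2.1, -0.0, 6.4]
opening: 0.715
grasp_force: 77.2
```

```bash
python3 - <<'E'
from h import *
a=snap('wrist'); b=snap('scene'); s=robot.read_state(); print(s['position'],s['ee_rot'],s['wrist_force'],s['torque'],s['opening'],s['grasp_force'])
out=np.zeros((600,640,3),np.uint8); out[:300]=cv2.resize(b[150:270,240:496],(640,300),interpolation=2); out[300:,:480]=cv2.resize(a,(480,300),interpolation=cv2.INTER_AREA); cv2.imwrite('pics/w5.png',out)
E
```

```text
[0.49711536 0.11523331 0.02365496] [ 3.14037605e+00 -2.41756466e-04  1.63521306e+00] [-2.69168402  0.80608822  6.77415709] [ 0.00687135  0.54330981 -0.28888435] 0.716866855296504 77.23532438278198
```

View pics/w5.png

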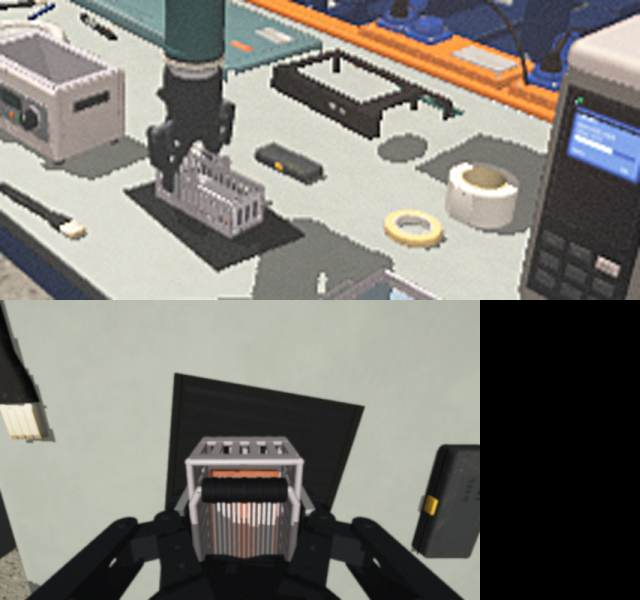

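>>> {"op": "move_arm", "data": {"increments": [0,0,4,0,0,0,0,8,0,0,0,0,10,0,0,0,0,10,0,0,0,0,3,0,0,0,0,0,0,0]}}

```text
t: 12.33
position: [0.4978, 0.1153, 0.059]
ee_rot: [3.139, -0.0, 1.636]
wrist_force: [0.9, -0.5, -4.5]
opening: 0.714
grasp_force: 77.1
```

```bash
python3 - <<'E'
from h import *
a=cv2.imread('pics/raww.png'); 
a=snap('wrist','l1.png'); s=robot.read_state(); print(s['position'],s['wrist_force'],s['torque'])
# bar: dark blob rows/cols in the image centre
g=a.max(2)[230:290,255:400]; m=(g<45).astype(np.uint8)
n,l,st,ce=cv2.connectedComponentsWithStats(m)
for i in range(1,n):
    if st[i,4]>150: print(st[i]+[255,230,0,0,0],ce[i]+[255,230])
# closed end rim: bright horizontal edge rows along column 328
print(a[150:260:3,328].max(1).tolist())
E
```

```text
[0.49732487 0.11519172 0.05834807] [-0.64585276 -0.31800939 -5.94853172] [0.18486587 0.02222561 0.02961899]
[ 269  236  114   36 3637] [325.14792411 253.29419852]
[28, 28, 29, 25, 32, 30, 31, 28, 27, 29, 36, 107, 118, 184, 172, 96, 139, 178, 166, 114, 113, 185, 218, 146, 99, 90, 163, 198, 191, 57, 18, 17, 23, 23, 27, 32, 29]
```

>>> {"op": "move_arm", "data": {"increments": [0,-10,0,0,0,-1,-20,0,0,0,-1,-30,0,0,0,-2,-35,0,0,0,-2,-35,0,0,0,-2,-35,0,0,0,-2,-30,0,0,0,-1,-30,0,0,0,-1,-20,0,0,0,0,-10,0,0,0]}}

```text
t: 13.22
position: [0.4842, -0.143, 0.0571]
ee_rot: [-3.141, 0.001, 1.634]
wrist_force: [0.6, -0.1, -4.8]
opening: 0.721
grasp_force: 77.0
```

>>> {"op": "move_arm", "data": {"increments": [0,0,0,0,0,0,0,0,0,0]}}

```text
t: 13.38
position: [0.4841, -0.14, 0.0571]
ee_rot: [-3.14, -0.001, 1.635]
wrist_force: [-0.3, -0.3, -4.6]
opening: 0.713
grasp_force: 77.0
```

>>> {"op": "move_arm", "data": {"increments": [0,0,0,0,0], "squeeze": 50}}

```text
t: 13.47
position: [0.4839, -0.1389, 0.0572]
ee_rot: [-3.14, -0.001, 1.636]
wrist_force: [-0.2, 0.4, -5.1]
opening: 0.715
grasp_force: 77.0
```

```bash
cat >> h.py <<'E'
def barrow(f=None):
    a=snap('wrist',f); m=(a.max(2)[205:300,265:390]<45).astype(np.uint8)
    r=m[:,40:80].sum(1); print('bar rows', ''.join('#' if x>30 else '.' for x in r))
    s=robot.read_state(); print(s['t'],s['position'].round(4),s['wrist_force'].round(1),s['torque'].round(3),round(s['grasp_force'],1),round(s['opening'],3))
E
python3 -c "
from h import *
barrow()"
```

```text
bar rows .................................###############################...............................
13.5167 [ 0.484  -0.1386  0.0572] [ 0.5 -0.5 -4.7] [ 0.163  0.027 -0.019] 77.0 0.713
```

>>> {"op": "move_arm", "data": {"increments": [0,0,0,0,0,0,0,0,0,0], "squeeze": 35}}

```text
t: 13.68
position: [0.4845, -0.1388, 0.0575]
ee_rot: [-3.141, -0.0, 1.638]
wrist_force: [-0.2, -0.7, -5.7]
opening: 0.715
grasp_force: 77.0
```

```bash
python3 -c "
from h import *
barrow()"
```

```text
bar rows .................................###############################...............................
13.7333 [ 0.4847 -0.139   0.0575] [-1.3 -0.2 -5.7] [0.171 0.006 0.026] 77.0 0.716
```

>>> {"op": "move_arm", "data": {"increments": [0,0,0,0,0,0,0,0,0,0], "squeeze": 20}}

```text
t: 13.9
position: [0.4847, -0.1395, 0.0576]
ee_rot: [-3.141, -0.0, 1.637]
wrist_force: [0.5, -0.4, -4.5]
opening: 0.715
grasp_force: 77.0
```

```bash
python3 -c "
from h import *
barrow()"
```

```text
bar rows .................................###############################...............................
13.95 [ 0.4848 -0.1396  0.0576] [ 0.  -0.8 -4.3] [ 0.156 -0.058 -0.026] 77.0 0.72
```

>>> {"op": "move_arm", "data": {"increments": [0,0,0,0,60.5,0,0,0,0,60.5], "squeeze": 20}}

```text
t: 14.12
position: [0.4847, -0.1399, 0.0576]
ee_rot: [3.142, 0.0, 1.636]
wrist_force: [0.2, 0.3, -4.8]
opening: 0.709
grasp_force: 77.0
```

```bash
python3 -c "
from h import *
barrow()"
```

```text
bar rows .................................###############################...............................
14.1667 [ 0.4847 -0.1399  0.0576] [-0.1 -0.4 -5.1] [0.133 0.004 0.067] 77.0 0.717
```

>>> {"op": "move_arm", "data": {"increments": [0,0,0,0,61,0,0,0,0,61]}}

```text
t: 14.33
position: [0.4847, -0.1399, 0.0575]
ee_rot: [-3.142, 0.0, 1.636]
wrist_force: [-0.2, -0.2, -5.9]
opening: 0.717
grasp_force: 77.0
```

```bash
python3 -c "
from h import *
barrow()"
```

```text
bar rows .................................###############################...............................
14.3833 [ 0.4847 -0.1399  0.0575] [-0.8  0.1 -5.4] [ 0.138 -0.013 -0.005] 62.6 0.715
```

>>> {"op": "move_arm", "data": {"increments": [0,0,0,0,61.1,0,0,0,0,61.1]}}

```text
t: 14.55
position: [0.4846, -0.1399, 0.0575]
ee_rot: [-3.141, -0.0, 1.636]
wrist_force: [0.6, 0.6, -4.5]
opening: 0.718
grasp_force: 55.3
```

```bash
python3 -c "
from h import *
barrow()"
```

```text
bar rows .................................################################..............................
14.6 [ 0.4847 -0.1399  0.0575] [ 0.3  0.  -4.5] [0.159 0.041 0.008] 55.3 0.719
```

>>> {"op": "move_arm", "data": {"increments": [0,0,0,0,61.2,0,0,0,0,61.2]}}

```text
t: 14.77
position: [0.4847, -0.1399, 0.0575]
ee_rot: [-3.141, -0.0, 1.636]
wrist_force: [0.6, 0.1, -5.6]
opening: 0.723
grasp_force: 49.1
```

```bash
python3 -c "
from h import *
barrow()"
```

```text
bar rows .................................################################..............................
14.8167 [ 0.4847 -0.1399  0.0575] [ 0.2  0.3 -5. ] [0.232 0.006 0.01 ] 49.2 0.718
```

>>> {"op": "move_arm", "data": {"increments": [0,0,0,0,61.4,0,0,0,0,61.4]}}

```text
t: 14.98
position: [0.4847, -0.1399, 0.0575]
ee_rot: [-3.141, 0.0, 1.636]
wrist_force: [0.3, -0.1, -4.9]
opening: 0.724
grasp_force: 36.8
```

```bash
python3 -c "
from h import *
barrow()"
```

```text
bar rows .................................################################..............................
15.0333 [ 0.4847 -0.1399  0.0575] [-0.9 -0.2 -5.5] [ 0.164  0.067 -0.022] 36.8 0.722
```

>>> {"op": "move_arm", "data": {"increments": [0,0,0,0,61.5,0,0,0,0,61.5]}}

```text
t: 15.2
position: [0.4847, -0.1399, 0.0575]
ee_rot: [-3.141, -0.0, 1.636]
wrist_force: [0.1, 0.6, -4.7]
opening: 0.717
grasp_force: 30.7
```

```bash
python3 -c "
from h import *
barrow()"
```

```text
bar rows .................................################################..............................
15.25 [ 0.4847 -0.1399  0.0575] [-0.2  0.5 -5.1] [ 0.147  0.018 -0.01 ] 30.7 0.719
```

>>> {"op": "move_arm", "data": {"increments": [0,0,0,0,61.65,0,0,0,0,61.65]}}

```text
t: 15.42
position: [0.4847, -0.1399, 0.0575]
ee_rot: [-3.141, -0.0, 1.636]
wrist_force: [-0.7, 0.4, -5.5]
opening: 0.719
grasp_force: 21.4
```

```bash
python3 -c "
from h import *
barrow()"
```

```text
bar rows .................................################################..............................
15.4667 [ 0.4847 -0.1399  0.0575] [ 0.2  0.7 -4.7] [ 0.128 -0.    -0.023] 21.4 0.723
```

>>> {"op": "move_arm", "data": {"increments": [0,0,0,0,61.73,0,0,0,0,61.73]}}

```text
t: 15.63
position: [0.4847, -0.1399, 0.0575]
ee_rot: [-3.141, -0.0, 1.636]
wrist_force: [-0.3, -1.3, -5.4]
opening: 0.724
grasp_force: 16.5
```

```bash
python3 -c "
from h import *
barrow()"
```

```text
bar rows .................................################################..............................
15.6833 [ 0.4847 -0.1399  0.0575] [-0.7 -0.1 -4.8] [0.151 0.014 0.   ] 16.5 0.723
```

>>> {"op": "move_arm", "data": {"increments": [0,0,0,0,61.8,0,0,0,0,61.8]}}

```text
t: 15.85
position: [0.4847, -0.1399, 0.0575]
ee_rot: [-3.142, -0.0, 1.636]
wrist_force: [0.3, 0.0, -4.7]
opening: 0.724
grasp_force: 12.3
```

```bash
python3 -c "
from h import *
barrow()"
```

```text
bar rows .................................################################..............................
15.9 [ 0.4847 -0.1399  0.0575] [ 0.1  0.6 -4.3] [ 0.168  0.012 -0.023] 12.3 0.723
```

>>> {"op": "move_arm", "data": {"increments": [0,0,0,0,61.85,0,0,0,0,61.85]}}

```text
t: 16.07
position: [0.4848, -0.14, 0.0576]
ee_rot: [3.142, 0.0, 1.636]
wrist_force: [-0.3, -0.3, -4.0]
opening: 0.726
grasp_force: 8.6
```

```bash
python3 -c "
from h import *
barrow()"
```

```text
bar rows .......................................................#############################...........
16.1167 [ 0.4848 -0.1399  0.0576] [-0.   1.2 -2.5] [ 0.209 -0.011  0.078] 8.7 0.726
```

>>> {"op": "move_arm", "data": {"increments": [0,-4,4,0,61.85,0,-3,3,0,61.85,0,-4,3,0,61.85,0,-4,3,0,61.85,0,0,0,0,61.85]}}

```text
t: 16.53
position: [0.4855, -0.1562, 0.0714]
ee_rot: [3.14, 0.001, 1.636]
wrist_force: [1.1, -0.1, -5.1]
opening: 0.723
grasp_force: 8.2
```

```bash
python3 -c "
from h import *
barrow()"
```

```text
bar rows ..............................................................................#################
16.5833 [ 0.4852 -0.1557  0.0711] [-0.4 -0.1 -4.5] [ 0.129 -0.014  0.007] 8.2 0.725
```

>>> {"op": "move_arm", "data": {"increments": [0,-4,3,0,61.85,0,-4,3,0,61.85,0,-4,3,0,61.85,0,-4,2,0,61.85,0,0,0,0,61.85]}}

```text
t: 17.0
position: [0.4854, -0.172, 0.0821]
ee_rot: [3.14, 0.001, 1.636]
wrist_force: [-0.7, -0.1, -5.0]
opening: 0.723
grasp_force: 8.2
```

```bash
python3 -c "
from h import *
barrow('a.png'); b=snap('scene'); a=cv2.imread('pics/a.png')
out=np.zeros((600,800,3),np.uint8); out[:350]=cv2.resize(b[190:330,260:580],(800,350),interpolation=2); out[350:,:400]=cv2.resize(a,(400,250),interpolation=3); cv2.imwrite('pics/w6.png',out)"
```

```text
bar rows ..................................................................................#############
17.05 [ 0.4851 -0.1716  0.0819] [-0.5  0.2 -4.6] [ 0.097 -0.035 -0.019] 8.2 0.726
```

```bash
python3 - <<'E'
from h import *
s=robot.read_state(); p=s['position']; f=np.array([.064,-.998,0]); G=p+[0,0,.024]
c=cam('wrist')
for t in range(0,65,5):
    r=np.radians(t); C,S=np.cos(r),np.sin(r)
    def w(x,z): return G+f*((x+.035)*C+(z-.043)*S)+np.array([0,0,-(x+.035)*S+(z-.043)*C])
    print(t,'bar',proj('w',w(-.060,.068),c).round(0),'rim',proj('w',w(-.070,.054),c).round(0),'foot',proj('w',w(-.070,.004),c).round(0),'lipz',w(.07,.007)[2].round(3),w(.07,.007)[1].round(3))
a=cv2.imread('pics/a.png'); print(list(zip(range(100,300,4),a[100:300:4,328].tolist())))
E
```

```text
0 bar [325. 254.] rim [325. 214.] foot [325. 183.] lipz 0.07 -0.276
5 bar [325. 263.] rim [325. 220.] foot [325. 178.] lipz 0.061 -0.272
10 bar [325. 272.] rim [325. 226.] foot [325. 174.] lipz 0.052 -0.268
15 bar [325. 281.] rim [325. 233.] foot [325. 171.] lipz 0.044 -0.263
20 bar [325. 290.] rim [325. 241.] foot [325. 168.] lipz 0.036 -0.257
25 bar [325. 300.] rim [325. 249.] foot [325. 166.] lipz 0.029 -0.251
30 bar [325. 309.] rim [325. 258.] foot [325. 164.] lipz 0.022 -0.244
35 bar [325. 317.] rim [325. 267.] foot [325. 163.] lipz 0.016 -0.236
40 bar [325. 325.] rim [325. 276.] foot [325. 163.] lipz 0.011 -0.228
45 bar [325. 333.] rim [325. 286.] foot [325. 164.] lipz 0.006 -0.22
50 bar [325. 340.] rim [325. 296.] foot [325. 166.] lipz 0.002 -0.211
55 bar [325. 346.] rim [325. 306.] foot [325. 169.] lipz -0.001 -0.202
60 bar [325. 351.] rim [325. 315.] foot [325. 174.] lipz -0.003 -0.192
[(100, [144, 157, 153]), (104, [145, 157, 151]), (108, [143, 155, 151]), (112, [145, 158, 153]), (116, [143, 155, 150]), (120, [142, 155, 151]), (124, [144, 156, 153]), (128, [143, 157, 153]),
[... 252 characters left out ...]
 158, 165]), (176, [151, 152, 158]), (180, [141, 144, 150]), (184, [74, 74, 78]), (188, [85, 86, 89]), (192, [112, 113, 117]), (196, [108, 108, 115]), (200, [107, 108, 113]), (204, [67, 88, 146]), (208, [56, 88, 167]), (212, [56, 84, 158]), (216, [57, 77, 128]), (220, [52, 72, 121]), (224, [36, 47, 80]), (228, [50, 58, 86]), (232, [146, 148, 155]), (236, [150, 150, 157]), (240, [151, 152, 158]), (244, [156, 157, 165]), (248, [146, 147, 154]), (252, [169, 170, 178]), (256, [163, 163, 171]), (260, [50, 60, 83]), (264, [48, 57, 82]), (268, [45, 53, 80]), (272, [40, 50, 76]), (276, [41, 50, 73]), (280, [44, 51, 75]), (284, [57, 60, 68]), (288, [8, 5, 6]), (292, [11, 10, 9]), (296, [16, 15, 13])]
```

>>> {"op": "move_arm", "data": {"increments": [0,0,0,0,61.88,0,0,0,0,61.88,0,0,0,0,61.88]}}

```text
t: 17.35
position: [0.4845, -0.1707, 0.0815]
ee_rot: [-3.141, -0.0, 1.636]
wrist_force: [-0.8, 0.2, -2.9]
opening: 0.726
grasp_force: 6.7
```

```bash
cat >> h.py <<'E'
def tilt():
    a=snap('wrist'); s=robot.read_state(); m=(a.max(2)[205:345,300:350]<35).sum(1); r=205+np.where(m>40)[0]
    col=a[100:300,320:336].astype(int).mean(1); red=(col[:,2]-col[:,0])
    print('dark from',r[:1],'foot',100+np.where(red>4)[0][:1],'copper rows',(100+np.where(red>40)[0])[[0,-1]] if (red>40).any() else None)
    print(s['t'],s['position'].round(4),s['wrist_force'].round(1),s['torque'].round(3),round(s['grasp_force'],1))
E
python3 -c "
from h import *
tilt()"
```

```text
dark from [292] foot [100] copper rows [215 224]
17.4 [ 0.4845 -0.1707  0.0815] [-1.   0.1 -3.7] [-0.026  0.136 -0.029] 6.7
```

```bash
python3 - <<'E'
from h import *
a=snap('wrist','b.png'); print(list(zip(range(140,300,4),a[140:300:4,328].tolist())))
b=snap('scene'); out=np.zeros((600,800,3),np.uint8); out[:350]=cv2.resize(b[190:330,260:580],(800,350),interpolation=2); out[350:,:400]=cv2.resize(a,(400,250),interpolation=3); cv2.imwrite('pics/w7.png',out)
E
```

```text
[(140, [146, 158, 155]), (144, [143, 156, 152]), (148, [143, 155, 152]), (152, [143, 156, 152]), (156, [142, 154, 152]), (160, [174, 176, 182]), (164, [161, 162, 168]), (168, [154, 155, 162]), (172, [158, 159, 166]), (176, [154, 154, 162]), (180, [146, 147, 153]), (184, [70, 69, 73]), (188, [64, 63, 67]), (192, [84, 82, 86]), (196, [103, 106, 110]), (200, [101, 101, 105]), (204, [75, 75, 80]), (208, [68, 69, 72]), (212, [69, 69, 72]), (216, [65, 64, 70]), (220, [30, 45, 81]), (224, [31, 48, 90]), (228, [34, 48, 82]), (232, [46, 55, 81]), (236, [150, 151, 159]), (240, [154, 154, 162]), (244, [154, 155, 162]), (248, [158, 159, 167]), (252, [160, 160, 168]), (256, [145, 146, 153]), (260, [182, 184, 191]), (264, [104, 105, 116]), (268, [47, 55, 77]), (272, [44, 52, 74]), (276, [41, 51, 73]), (280, [45, 52, 71]), (284, [75, 72, 67]), (288, [75, 73, 67]), (292, [17, 16, 16]), (296, [13, 14, 13])]
```

View pics/w7.png

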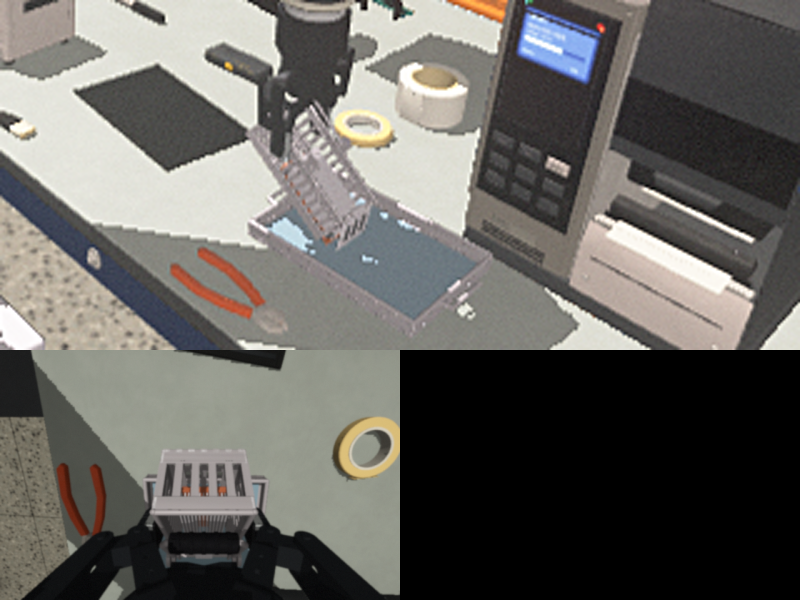

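>>> {"op": "move_arm", "data": {"increments": [0,0,0,0,61.75,0,0,0,0,61.75,0,0,5,0,61.75,0,0,5,0,61.75,0,0,0,0,61.75,0,0,0,0,61.75]}}

```text
t: 18.0
position: [0.4852, -0.1711, 0.0922]
ee_rot: [3.14, 0.001, 1.636]
wrist_force: [-0.7, 0.0, -3.3]
opening: 0.722
grasp_force: 8.7
```

```bash
cat >> h.py <<'E'
def prof(f=None):
    tilt(); a=snap('wrist',f); print([(r,*map(int,a[r,326:331].mean(0))) for r in range(150,296,4)])
E
python3 -c "
from h import *
prof()"
```

```text
dark from [296] foot [100] copper rows [226 234]
18.05 [ 0.4851 -0.171   0.092 ] [-0.7  0.9 -3.1] [ 0.122 -0.034 -0.007] 8.7
[(150, 143, 155, 151), (154, 142, 153, 151), (158, 159, 161, 167), (162, 174, 175, 180), (166, 159, 160, 167), (170, 160, 161, 168), (174, 161, 162, 169), (178, 157, 158, 166), (182, 116, 117, 122), (186, 64, 64, 68), (190, 63, 63, 67), (194, 72, 74, 77), (198, 85, 85, 89), (202, 83, 83, 87), (206, 72, 72, 76), (210, 68, 67, 70), (214, 73, 72, 70), (218, 66, 67, 68), (222, 64, 64, 68), (226, 33, 47, 83), (230, 31, 49, 93), (234, 45, 55, 83), (238, 107, 110, 120), (242, 156, 157, 165), (246, 157, 158, 166), (250, 159, 160, 168), (254, 163, 164, 172), (258, 161, 162, 169), (262, 156, 157, 164), (266, 171, 172, 179), (270, 87, 90, 102), (274, 66, 70, 86), (278, 66, 68, 73), (282, 78, 76, 72), (286, 79, 77, 71), (290, 79, 77, 71), (294, 56, 56, 54)]
```

>>> {"op": "move_arm", "data": {"increments": [0,0,-4,0,61.82,0,0,-3,0,61.86,0,0,0,0,61.88,0,0,0,0,61.88]}}

```text
t: 18.43
position: [0.4846, -0.1709, 0.0842]
ee_rot: [-3.141, -0.0, 1.636]
wrist_force: [0.1, 0.6, -4.2]
opening: 0.729
grasp_force: 6.6
```

```bash
python3 -c "
from h import *
prof()"
```

```text
dark from [293] foot [100] copper rows [223 232]
18.4833 [ 0.4845 -0.1709  0.0842] [ 1.2  0.3 -3.3] [ 0.045 -0.022  0.006] 6.6
[(150, 144, 156, 152), (154, 142, 154, 151), (158, 162, 165, 169), (162, 172, 174, 179), (166, 155, 157, 163), (170, 159, 160, 168), (174, 158, 160, 166), (178, 157, 157, 165), (182, 100, 101, 106), (186, 65, 65, 68), (190, 63, 63, 66), (194, 72, 73, 76), (198, 79, 80, 83), (202, 75, 76, 79), (206, 83, 84, 87), (210, 71, 72, 75), (214, 88, 85, 82), (218, 70, 69, 69), (222, 58, 62, 76), (226, 29, 47, 89), (230, 33, 49, 93), (234, 70, 76, 91), (238, 152, 154, 160), (242, 155, 156, 163), (246, 157, 158, 166), (250, 160, 161, 169), (254, 159, 161, 168), (258, 150, 151, 159), (262, 178, 179, 186), (266, 92, 95, 107), (270, 77, 82, 98), (274, 59, 63, 82), (278, 55, 61, 77), (282, 59, 63, 76), (286, 80, 78, 73), (290, 78, 75, 70), (294, 10, 9, 9)]
```

>>> {"op": "move_arm", "data": {"increments": [0,0,5,0,61.88,0,1,5,0,61.88,0,1,4,0,61.86,0,1,4,0,61.84,0,0,0,0,61.84,0,0,0,0,61.84]}}

```text
t: 19.03
position: [0.485, -0.1679, 0.1031]
ee_rot: [3.141, 0.0, 1.636]
wrist_force: [0.6, 0.5, -3.6]
opening: 0.72
grasp_force: 6.6
```

```bash
python3 -c "
from h import *
prof()"
```

```text
dark from [298] foot [100] copper rows [229 237]
19.0833 [ 0.4849 -0.1678  0.1028] [-0.4  0.3 -2.9] [ 0.123 -0.009  0.02 ] 6.6
[(150, 142, 155, 151), (154, 142, 153, 150), (158, 167, 169, 173), (162, 170, 170, 177), (166, 159, 160, 168), (170, 162, 164, 171), (174, 162, 163, 171), (178, 159, 159, 167), (182, 121, 123, 128), (186, 62, 62, 66), (190, 62, 62, 65), (194, 69, 70, 73), (198, 90, 90, 95), (202, 92, 93, 97), (206, 78, 78, 82), (210, 70, 69, 68), (214, 65, 65, 67), (218, 63, 62, 66), (222, 78, 76, 74), (226, 67, 67, 68), (230, 30, 46, 87), (234, 30, 48, 91), (238, 63, 72, 97), (242, 152, 153, 161), (246, 157, 158, 166), (250, 159, 160, 168), (254, 163, 164, 172), (258, 165, 166, 174), (262, 146, 147, 154), (266, 183, 185, 192), (270, 142, 143, 149), (274, 73, 75, 84), (278, 78, 75, 71), (282, 78, 75, 72), (286, 78, 76, 71), (290, 80, 77, 72), (294, 78, 75, 69)]
```

```bash
cat >> h.py <<'E'
def model(t,rows=()):
    p=robot.read_state()['position']; f=np.array([.064,-.998,0]); G=p+[0,0,.024]; c=cam('wrist')
    r=np.radians(t); C,S=np.cos(r),np.sin(r); X=f*C+np.array([0,0,-S]); Z=f*S+np.array([0,0,C])
    w=lambda x,z: G+X*(x+.035)+Z*(z-.043)
    print(t,'rim',proj('w',w(-.07,.054),c).round(0),'foot',proj('w',w(-.07,.004),c).round(0),'bar',proj('w',w(-.06,.068),c).round(0),'lip',w(.07,.007).round(3))
    K,E=c; R=E[:3,:3]; o=-R.T@E[:3,3]
    for u,v in rows:
        d=R.T@np.linalg.inv(K)@[u,v,1]; q=w(0,.007); k=(q-o)@Z/(d@Z); h=o+d*k; g=(.03-o[2])/d[2]
        print(v,'on basket floor x',((h-w(0,0))@X).round(3),'world',h.round(3))
E
python3 -c "
from h import *
for t in (34,37,40,43): model(t,[(328,229),(328,238)])"
```

```text
34 rim [325. 265.] foot [325. 163.] bar [325. 316.] lip [ 0.489 -0.235  0.038]
229 on basket floor x -0.019 world [ 0.486 -0.16   0.088]
238 on basket floor x -0.009 world [ 0.486 -0.169  0.082]
37 rim [325. 271.] foot [325. 163.] bar [325. 321.] lip [ 0.489 -0.23   0.035]
229 on basket floor x -0.016 world [ 0.486 -0.161  0.087]
238 on basket floor x -0.005 world [ 0.487 -0.17   0.08 ]
40 rim [325. 277.] foot [325. 163.] bar [325. 326.] lip [ 0.488 -0.225  0.032]
229 on basket floor x -0.012 world [ 0.486 -0.162  0.084]
238 on basket floor x 0.001 world [ 0.487 -0.172  0.076]
43 rim [325. 282.] foot [325. 164.] bar [325. 330.] lip [ 0.488 -0.22   0.029]
229 on basket floor x -0.007 world [ 0.486 -0.163  0.082]
238 on basket floor x 0.007 world [ 0.487 -0.174  0.072]
```

```bash
cat >> h.py <<'E'
def fit(foot,peak,dx0=0):
    from scipy.optimize import least_squares
    p=robot.read_state()['position']; f=np.array([.064,-.998,0]); G=p+[0,0,.024]; c=cam('wrist')
    def w(x,z,t,dz):
        C,S=np.cos(t),np.sin(t); return G+[0,0,dz]+(f*C+np.array([0,0,-S]))*(x+.035)+(f*S+np.array([0,0,C]))*(z-.043)
    g=lambda q:[proj('w',w(-.07,.054,*q),c)[1]-peak+2,proj('w',w(-.07,.004,*q),c)[1]-foot]
    q=least_squares(g,[.6,0],x_scale=[1,.01]).x; print('theta',np.degrees(q[0]).round(1),'dz',q[1].round(4),'lip',w(.07,.007,*q).round(3),'C z',w(.07,.003,*q)[2].round(4))
E
python3 -c "
from h import *
fit(157,266)"
```

```text
theta 51.7 dz -0.0233 lip [ 0.487 -0.205 -0.001] C z -0.0038
```

```bash
python3 - <<'E'
from h import *
from scipy.optimize import least_squares
c=cam('scene'); G=np.array([.4845,-.1707,.0815+.024]); f=np.array([.064,-.998,0]); l=np.array([.998,.064,0])
obs=[((-.07,.031,.054),(384.8,232.8)),((.07,.031,.054),(408,272)),((.07,-.031,.004),(391.2,287.2))]
def w(x,y,z,t,dz,dx=0):
    C,S=np.cos(t),np.sin(t); return G+[0,0,dz]+(f*C-np.array([0,0,S]))*(x+.035+dx)+(f*S+np.array([0,0,C]))*(z-.043)+l*y
r=lambda q: np.concatenate([proj('s',w(*a,*q),c)-b for a,b in obs])
s=least_squares(r,[.6,0,0],x_scale=[1,.01,.01]); print(np.degrees(s.x[0]),s.x[1:],r(s.x).round(1),w(.07,0,.003,*s.x))
for t in(30,35,40,45,50): print(t,[proj('s',w(*a,np.radians(t),0),c).round(0) for a,b in obs])
E
```

```text
37.02662454827885 [-0.00770301  0.00661501] [-2.2 -2.7  4.5  0.9 -3.1  2. ] [ 0.48866135 -0.235591   -0.00135024]
30 [array([380., 226.]), array([414., 266.]), array([391., 284.])]
35 [array([381., 226.]), array([412., 268.]), array([388., 285.])]
40 [array([382., 226.]), array([410., 269.]), array([385., 285.])]
45 [array([383., 226.]), array([408., 271.]), array([383., 285.])]
50 [array([384., 226.]), array([406., 272.]), array([380., 284.])]
```

>>> {"op": "move_arm", "data": {"increments": [0,0,0,0,61.5,0,0,0,0,61,0,0,0,0,60,0,0,0,0,60,0,0,4,0,60,0,0,4,0,60,0,0,4,0,60,0,0,0,0,60], "squeeze": 60}}

```text
t: 19.8
position: [0.4851, -0.1681, 0.1155]
ee_rot: [3.141, 0.001, 1.636]
wrist_force: [-0.4, 0.7, -2.9]
opening: 0.711
grasp_force: 63.8
```

```bash
python3 -c "
from h import *
prof()"
```

```text
dark from [297] foot [100] copper rows None
19.85 [ 0.485  -0.1679  0.1152] [ 0.5  0.4 -2.5] [ 0.341 -0.05  -0.   ] 63.8
[(150, 142, 154, 151), (154, 141, 153, 150), (158, 178, 179, 183), (162, 174, 174, 180), (166, 158, 159, 166), (170, 161, 162, 169), (174, 161, 163, 170), (178, 158, 159, 166), (182, 115, 117, 122), (186, 61, 61, 65), (190, 63, 63, 66), (194, 67, 68, 71), (198, 91, 91, 95), (202, 87, 88, 92), (206, 76, 77, 81), (210, 69, 68, 68), (214, 73, 73, 76), (218, 64, 64, 67), (222, 68, 67, 67), (226, 71, 71, 73), (230, 68, 69, 72), (234, 78, 77, 77), (238, 83, 83, 87), (242, 154, 155, 163), (246, 157, 157, 164), (250, 159, 161, 168), (254, 161, 163, 170), (258, 164, 166, 173), (262, 135, 136, 142), (266, 184, 185, 192), (270, 139, 140, 147), (274, 104, 103, 106), (278, 81, 80, 78), (282, 75, 74, 72), (286, 75, 73, 69), (290, 77, 74, 69), (294, 72, 70, 64)]
```

>>> {"op": "move_arm", "data": {"increments": [0,3,0,0,60,0,5,0,0,60,0,5,0,0,60,0,5,0,0,60,0,5,0,0,60,0,5,0,0,60,0,0,0,0,60]}}

```text
t: 20.48
position: [0.4843, -0.1386, 0.1144]
ee_rot: [-3.141, -0.001, 1.637]
wrist_force: [-1.3, 1.3, -2.4]
opening: 0.715
grasp_force: 63.7
```

```bash
python3 -c "
from h import *
tilt()
b=snap('scene','s1.png'); t=snap('top','t1.png')
# non-blue pixels in the pad seen by top
c=cam('top'); 
for y in np.arange(-.37,-.16,.01): print(round(y,3),[tuple(t[int(round(v)),int(round(u))].tolist()) for u,v in [proj('t',(x,y,.004),c) for x in (.46,.49,.52)]])"
```

```text
dark from [297] foot [100] copper rows None
20.5333 [ 0.4844 -0.139   0.1145] [-0.7  1.5 -2.7] [ 0.27   0.114 -0.013] 63.8
-0.37 [(92, 86, 74), (155, 147, 136), (78, 78, 83)]
-0.36 [(93, 87, 73), (162, 151, 129), (92, 86, 73)]
-0.35 [(92, 87, 74), (92, 85, 72), (92, 86, 72)]
-0.34 [(93, 87, 73), (92, 85, 73), (66, 66, 42)]
-0.33 [(93, 86, 73), (61, 63, 35), (61, 63, 34)]
-0.32 [(62, 63, 34), (61, 62, 34), (60, 62, 33)]
-0.31 [(61, 62, 34), (64, 65, 37), (39, 41, 22)]
-0.3 [(64, 65, 37), (40, 41, 23), (40, 42, 22)]
-0.29 [(40, 41, 22), (40, 42, 23), (61, 64, 34)]
-0.28 [(40, 42, 22), (40, 42, 22), (67, 67, 37)]
-0.27 [(39, 41, 22), (56, 55, 37), (63, 64, 36)]
-0.26 [(87, 81, 68), (90, 86, 81), (57, 59, 32)]
-0.25 [(93, 87, 74), (96, 94, 98), (52, 52, 29)]
-0.24 [(93, 87, 73), (88, 88, 92), (48, 49, 27)]
-0.23 [(93, 88, 75), (102, 102, 106), (43, 44, 24)]
-0.22 [(94, 88, 74), (82, 82, 86), (47, 47, 26)]
-0.21 [(126, 117, 99), (60, 62, 61), (36, 37, 31)]
-0.2 [(126, 117, 101), (45, 48, 42), (28, 29, 15)]
-0.19 [(66, 65, 67), (59, 64, 61), (28, 29, 15)]
-0.18 [(88, 87, 86), (50, 54, 55), (29, 30, 16)]
-0.17 [(34, 32, 31), (22, 20, 19), (45, 46, 24)]
```

```bash
python3 - <<'E'
from h import *
b=cv2.imread('pics/s1.png'); hsv=cv2.cvtColor(b,cv2.COLOR_BGR2HSV); c=cam('scene')
P=lambda x,y,z: proj('s',(x,y,z),c)
print('tray corners',[P(x,y,.02).round(0) for x,y in((.42,-.165),(.56,-.165),(.56,-.375),(.42,-.375))])
# compare along centre-line-parallel lines on pad: print colours
for x in (.44,.465,.49):
    print(x,[(round(y,2),*b[int(round(P(x,y,.004)[1])),int(round(P(x,y,.004)[0]))].tolist()) for y in np.arange(-.36,-.16,.015)])
m=((hsv[...,0]<14)&(hsv[...,1]>90)&(hsv[...,2]>50)).astype(np.uint8); m[:220]=0;m[330:]=0;m[:,:360]=0;m[:,470:]=0
ys,xs=np.nonzero(m); print(len(xs)); print(sorted(zip(xs.tolist(),ys.tolist()))[:60])
E
```

```text
tray corners [array([359., 275.]), array([393., 257.]), array([455., 294.]), array([423., 318.])]
0.44 [(np.float64(-0.36), 126, 125, 131), (np.float64(-0.34), 129, 130, 134), (np.float64(-0.33), 120, 111, 104), (np.float64(-0.31), 117, 112, 105), (np.float64(-0.3), 120, 115, 110), (np.float64(-0.28), 125, 117, 104), (np.float64(-0.27), 107, 101, 94), (np.float64(-0.25), 110, 104, 93), (np.float64(-0.24), 235, 226, 197), (np.float64(-0.22), 236, 228, 200), (np.float64(-0.21), 230, 221, 196), (np.float64(-0.19), 229, 219, 196), (np.float64(-0.18), 101, 95, 88), (np.float64(-0.16), 129, 126, 136)]
0.465 [(np.float64(-0.36), 121, 113, 104), (np.float64(-0.34), 124, 116, 105), (np.float64(-0.33), 127, 120, 109), (np.float64(-0.31), 126, 118, 106), (np.float64(-0.3), 129, 120, 109), (np.float64(-0.28), 108, 102, 93), (np.float64(-0.27), 232, 223, 197), (np.float64(-0.25), 219, 203, 178), (np.float64(-0.24), 89, 103, 129), (np.float64(-0.22), 129, 123, 111), (np.float64(-0.21), 121, 116, 107), (np.float64(-0.19), 132, 126, 113), (np.float64(-0.18), 115, 106, 94), (np.float64(-0.16), 132, 1
[... 540 characters left out ...]
04), (360, 305), (360, 306), (360, 307), (360, 308), (360, 309), (360, 310), (360, 313), (360, 314), (360, 315), (360, 316), (361, 305), (361, 306), (361, 307), (361, 308), (361, 309), (361, 310), (361, 311), (362, 306), (362, 307), (362, 308), (362, 309), (362, 310), (362, 311), (362, 312), (363, 307), (363, 308), (363, 309), (363, 310), (363, 311), (364, 309), (364, 310), (364, 311), (365, 310), (365, 311), (375, 262), (375, 263), (376, 263), (378, 266), (378, 267), (379, 269), (379, 270), (380, 269), (380, 270), (380, 271), (381, 270), (381, 271), (381, 272), (381, 273), (382, 271), (382, 272), (382, 273), (382, 274), (383, 273), (383, 274), (383, 275), (384, 274), (384, 275), (384, 276)]
```

```bash
cat >> h.py <<'E'
def hs():
    b=snap('scene'); hsv=cv2.cvtColor(b,cv2.COLOR_BGR2HSV); K,E=cam('scene'); R=E[:3,:3]; o=-R.T@E[:3,3]
    m=((hsv[...,0]<14)&(hsv[...,1]>90)&(hsv[...,2]>50)); out=[]
    for v in range(215,310):
        for u in range(367,460):
            if m[v,u]:
                d=R.T@np.linalg.inv(K)@[u,v,1]; q=o+d*(.462-o[0])/d[0]
                out.append(((u,v),q[1].round(3),q[2].round(3)))
    return out
E
python3 -c "
from h import *
print(*hs(),sep='\n')"
```

```text
((376, 263), np.float64(-0.184), np.float64(0.053))
((378, 266), np.float64(-0.192), np.float64(0.048))
((378, 267), np.float64(-0.192), np.float64(0.045))
((380, 269), np.float64(-0.2), np.float64(0.042))
((379, 270), np.float64(-0.197), np.float64(0.037))
((380, 270), np.float64(-0.2), np.float64(0.039))
((381, 270), np.float64(-0.204), np.float64(0.041))
((380, 271), np.float64(-0.201), np.float64(0.036))
((381, 271), np.float64(-0.204), np.float64(0.038))
((382, 271), np.float64(-0.207), np.float64(0.04))
((381, 272), np.float64(-0.204), np.float64(0.035))
((382, 272), np.float64(-0.208), np.float64(0.037))
((381, 273), np.float64(-0.205), np.float64(0.032))
((382, 273), np.float64(-0.208), np.float64(0.034))
((383, 273), np.float64(-0.212), np.float64(0.036))
((382, 274), np.float64(-0.209), np.float64(0.031))
((383, 274), np.float64(-0.212), np.float64(0.033))
((384, 274), np.float64(-0.215), np.float64(0.035))
((383, 275), np.float64(-0.212), np.float64(0.029))
((384, 275), np.float64(-0.216), np.float64(0.031))
((385, 275), np.float64(-0.219), np.float64(0.033))
((384, 276), 
[... 890 characters left out ...]
(-0.235), np.float64(0.02))
((390, 282), np.float64(-0.238), np.float64(0.022))
((389, 283), np.float64(-0.235), np.float64(0.017))
((390, 283), np.float64(-0.239), np.float64(0.019))
((390, 284), np.float64(-0.239), np.float64(0.016))
((391, 284), np.float64(-0.242), np.float64(0.018))
((390, 285), np.float64(-0.239), np.float64(0.012))
((391, 285), np.float64(-0.243), np.float64(0.014))
((391, 286), np.float64(-0.243), np.float64(0.011))
((392, 286), np.float64(-0.246), np.float64(0.013))
((392, 287), np.float64(-0.247), np.float64(0.01))
((393, 287), np.float64(-0.25), np.float64(0.012))
((392, 288), np.float64(-0.247), np.float64(0.007))
((393, 288), np.float64(-0.25), np.float64(0.009))
```

>>> {"op": "move_arm", "data": {"increments": [0,-5,0,0,60,0,-8,0,0,60,0,-8,0,0,60,0,-8,0,0,60,0,-8,0,0,60,0,-8,0,0,60,0,-8,0,0,60,0,-8,0,0,60,0,-6,0,0,60,0,0,0,0,60]}}

```text
t: 21.52
position: [0.485, -0.2086, 0.1146]
ee_rot: [3.141, 0.001, 1.635]
wrist_force: [0.7, -0.3, -3.7]
opening: 0.717
grasp_force: 64.0
```

```bash
cat >> h.py <<'E'
def hsum():
    o=np.array([(a,b) for _,a,b in hs()]); 
    if len(o)<4: print('few',o); return
    i=np.argsort(o[:,0]); print(len(o),'front',o[i[:3]].mean(0).round(3),'back',o[i[-3:]].mean(0).round(3),'slope',np.degrees(np.arctan(np.polyfit(o[:,0],o[:,1],1)[0])).round(1))
E
python3 -c "
from h import *
hsum();tilt()"
```

```text
44 front [-0.295  0.011] back [-0.231  0.079] slope 52.3
dark from [297] foot [100] copper rows [237 239]
21.6167 [ 0.4847 -0.2073  0.1145] [ 0.1  0.7 -3.1] [ 0.033 -0.044 -0.024] 63.9
```

>>> {"op": "move_arm", "data": {"increments": [0,-3,5,0,60,0,-3,5,0,60,0,-3,5,0,60,0,-3,5,0,60,0,0,0,0,60]}}

```text
t: 22.03
position: [0.4859, -0.2201, 0.1362]
ee_rot: [3.139, 0.002, 1.636]
wrist_force: [-0.2, -1.2, -2.3]
opening: 0.714
grasp_force: 63.9
```

```bash
python3 -c "
from h import *
print([(int(a*1000),int(b*1000)) for _,a,b in hs()]);hsum();tilt()"
```

```text
[(-290, 132), (-293, 133), (-285, 126), (-288, 127), (-291, 129), (-283, 121), (-285, 123), (-288, 124), (-280, 117), (-283, 119), (-281, 114), (-267, 97), (-262, 91), (-265, 93), (-268, 95), (-262, 88), (-265, 90), (-267, 81), (-270, 83), (-272, 85), (-267, 78), (-270, 80), (-273, 82), (-267, 75), (-274, 73), (-275, 70), (-276, 59), (-279, 60), (-277, 56), (-280, 57), (-277, 53), (-280, 55), (-278, 50), (-281, 52), (-284, 53), (-278, 47), (-281, 49), (-284, 50), (-279, 44), (-282, 46), (-285, 48), (-282, 43), (-285, 45), (-283, 40), (-286, 42), (-283, 37), (-286, 39), (-284, 34), (-286, 36), (-289, 38), (-284, 31), (-287, 33), (-290, 35), (-287, 30), (-290, 32), (-288, 27), (-291, 29), (-288, 24), (-291, 26), (-289, 21), (-292, 23), (-295, 25), (-289, 18), (-292, 20), (-295, 22), (-290, 15), (-293, 17), (-296, 19), (-293, 14), (-294, 11), (-297, 13), (-294, 8), (-297, 10)]
69 front [-0.297  0.014] back [-0.263  0.091] slope 64.9
dark from [298] foot [100] copper rows None
22.1833 [ 0.4848 -0.2189  0.1348] [-0.1 -0.  -2.6] [ 0.087 -0.095 -0.023] 64.0
```

>>> {"op": "move_arm", "data": {"increments": [0,4,0,0,60,0,5,0,0,60,0,5,0,0,60,0,5,-1,0,60,0,5,-1,0,60,0,0,0,0,60]}}

```text
t: 22.68
position: [0.4841, -0.1933, 0.1321]
ee_rot: [-3.14, -0.001, 1.637]
wrist_force: [0.4, 0.8, -4.6]
opening: 0.715
grasp_force: 64.0
```

```bash
python3 -c "
from h import *
print([(int(a*1000),int(b*1000)) for _,a,b in hs()]);tilt()"
```

```text
[(-253, 108), (-256, 109), (-242, 92), (-236, 86), (-239, 88), (-250, 56), (-248, 51), (-251, 53), (-248, 48), (-251, 50), (-254, 52), (-252, 47), (-255, 49), (-252, 44), (-255, 46), (-258, 47), (-256, 43), (-259, 44), (-256, 40), (-259, 41), (-262, 43), (-260, 38), (-263, 40), (-266, 42), (-263, 37), (-266, 39), (-264, 34), (-267, 36), (-270, 38), (-267, 33), (-270, 35), (-268, 30), (-271, 32), (-274, 34), (-271, 29), (-274, 31), (-272, 26), (-275, 28), (-278, 30), (-275, 25), (-278, 27), (-275, 22), (-278, 24), (-281, 26), (-276, 19), (-279, 21), (-282, 23), (-285, 25), (-282, 20), (-285, 22), (-283, 17), (-286, 19), (-289, 21), (-286, 16), (-289, 18), (-287, 13), (-290, 15), (-290, 12), (-291, 9), (-294, 11), (-297, 13), (-294, 8)]
dark from [297] foot [100] copper rows None
22.7833 [ 0.4845 -0.1943  0.1324] [-0.4  1.1 -2.5] [ 0.318  0.138 -0.069] 64.0
```

>>> {"op": "move_arm", "data": {"increments": [0,5,0,0,60,0,5,0,0,60,0,5,0,0,60,0,5,-1,0,60,0,0,0,0,60]}}

```text
t: 23.2
position: [0.4843, -0.1736, 0.1313]
ee_rot: [-3.141, -0.001, 1.637]
wrist_force: [-0.6, 0.4, -3.8]
opening: 0.709
grasp_force: 64.0
```

```bash
python3 -c "
from h import *
print([(int(a*1000),int(b*1000)) for _,a,b in hs()]);tilt()"
```

```text
[(-244, 100), (-233, 84), (-230, 53), (-233, 55), (-231, 50), (-234, 52), (-237, 54), (-234, 49), (-238, 51), (-235, 46), (-238, 48), (-241, 50), (-238, 45), (-242, 47), (-245, 49), (-242, 44), (-245, 46), (-242, 41), (-246, 43), (-249, 45), (-246, 40), (-249, 42), (-252, 44), (-250, 39), (-253, 41), (-250, 36), (-253, 38), (-256, 40), (-253, 35), (-257, 37), (-260, 38), (-257, 34), (-260, 35), (-257, 30), (-261, 32), (-264, 34), (-261, 29), (-264, 31), (-267, 33), (-265, 28), (-268, 30), (-265, 25), (-268, 27), (-271, 29), (-268, 24), (-272, 26), (-275, 28), (-272, 23), (-275, 25), (-272, 20), (-275, 22), (-278, 24), (-276, 19), (-279, 21), (-282, 23), (-279, 18), (-282, 20), (-280, 15), (-283, 17), (-286, 19), (-283, 14), (-286, 16), (-287, 13), (-287, 10), (-290, 12), (-293, 14), (-296, 16), (-291, 9), (-294, 11), (-297, 13), (-294, 8)]
dark from [297] foot [100] copper rows None
23.3 [ 0.4844 -0.1743  0.1314] [-1.4  0.5 -3.1] [ 0.285  0.123 -0.071] 64.0
```

>>> {"op": "move_arm", "data": {"increments": [0,5,0,0,60,0,5,0,0,60,0,5,0,0,60,0,5,0,0,60,0,0,0,0,60]}}

```text
t: 23.72
position: [0.4845, -0.1538, 0.1316]
ee_rot: [-3.141, -0.0, 1.637]
wrist_force: [0.8, -0.4, -2.9]
opening: 0.724
grasp_force: 63.9
```

```bash
python3 -c "
from h import *
print([(int(a*1000),int(b*1000)) for _,a,b in hs()]);tilt()"
```

```text
[(-197, 10), (-197, 6), (-200, 9), (-204, 11), (-197, 3), (-201, 5), (-204, 7), (-208, 10), (-211, 12), (-205, 4), (-208, 6), (-211, 8), (-215, 11), (-212, 5), (-215, 7), (-219, 9), (-222, 12), (-216, 4), (-219, 6), (-222, 8), (-226, 10), (-223, 5), (-226, 7), (-229, 9), (-233, 11), (-226, 4), (-230, 6), (-233, 8), (-236, 10), (-233, 5), (-237, 7), (-240, 9), (-240, 6), (-243, 8), (-247, 10), (-250, 12), (-244, 5), (-247, 7), (-250, 9), (-253, 11), (-251, 6), (-254, 8), (-257, 10), (-260, 12), (-313, 47), (-316, 48), (-319, 50), (-254, 5), (-257, 7), (-261, 9), (-264, 11), (-311, 42), (-314, 44), (-261, 6), (-264, 8), (-267, 10), (-306, 35), (-309, 37), (-311, 39), (-268, 7), (-271, 9), (-274, 11), (-277, 13), (-303, 30), (-306, 32), (-309, 34), (-271, 6), (-274, 8), (-277, 10), (-280, 12), (-298, 24), (-301, 26), (-304, 27), (-278, 7), (-281, 9), (-284, 11), (-296, 19), (-299, 21), (-301, 23), (-281, 6), (-284, 8), (-287, 10), (-290, 12), (-293, 14), (-296, 16), (-288, 7), (-291, 9), (-294, 11)]
dark from [297] foot [100] copper rows None
23.8167 [ 0.4849 -0.1547  0.1317] [ 0.4 -0.5 -2.8] [ 0.048 -0.024  0.061] 63.9
```

```bash
cat >> h.py <<'E'
def slopes(xp=.454):
    b=snap('scene'); K,E=cam('scene'); R=E[:3,:3]; o=-R.T@E[:3,3]
    def P(u,v): d=R.T@np.linalg.inv(K)@[u,v,1]; q=o+d*(xp-o[0])/d[0]; return q[1:]
    g=cv2.resize(cv2.cvtColor(b,cv2.COLOR_BGR2GRAY)[190:300,340:440],None,fx=4,fy=4,interpolation=cv2.INTER_CUBIC)
    L=cv2.createLineSegmentDetector().detect(g)[0][:,0]/4
    for l in L:
        a,c=P(l[0]+340,l[1]+190),P(l[2]+340,l[3]+190); d=c-a; n=np.hypot(*d)
        if n>.03 and .03<(a[1]+c[1])/2<.2: print(a.round(3),c.round(3),n.round(3),np.degrees(np.arctan2(d[1],d[0])%np.pi).round(1))
E
python3 -c "
from h import *
slopes(); prof()"
```

```text
[-0.12   0.164] [-0.114  0.214] 0.05 83.6
[-0.081  0.152] [-0.049  0.151] 0.032 178.5
[-0.045  0.103] [-0.134  0.094] 0.09 5.9
[-0.076  0.185] [-0.115  0.186] 0.039 178.5
[-0.145  0.105] [-0.104  0.14 ] 0.054 40.2
[-0.168  0.029] [-0.189  0.056] 0.034 128.8
[-0.301  0.078] [-0.269  0.076] 0.032 176.2
[-0.231  0.071] [-0.211  0.044] 0.034 127.7
dark from [297] foot [100] copper rows None
23.9167 [ 0.4849 -0.155   0.1317] [-0.2  0.1 -3.4] [ 0.028  0.002 -0.001] 63.9
[(150, 142, 154, 151), (154, 141, 154, 150), (158, 169, 170, 175), (162, 164, 165, 172), (166, 157, 158, 165), (170, 160, 161, 169), (174, 160, 161, 169), (178, 156, 156, 164), (182, 114, 114, 120), (186, 62, 63, 66), (190, 68, 68, 72), (194, 91, 92, 97), (198, 78, 79, 82), (202, 75, 75, 78), (206, 64, 65, 68), (210, 65, 64, 64), (214, 65, 65, 67), (218, 60, 61, 64), (222, 65, 63, 64), (226, 63, 64, 66), (230, 69, 70, 74), (234, 78, 80, 89), (238, 102, 102, 108), (242, 152, 155, 162), (246, 156, 156, 163), (250, 158, 159, 166), (254, 160, 162, 169), (258, 163, 165, 172), (262, 138, 140, 146), (266, 183, 184, 191), (270, 130, 130, 137), (274, 68, 74, 93), (278, 68, 75, 91), (282, 71, 71, 73), (286, 33, 33, 33), (290, 31, 32, 31), (294, 31, 31, 32)]
```

>>> {"op": "move_arm", "data": {"increments": [0,0,8,0,60,0,4,12,0,60,0,15,5,0,60,1,28,0,0,60,2,32,0,0,60,2,32,0,0,60,2,32,0,0,60,2,32,0,0,60,2,28,0,0,60,1,18,0,0,60]}}

```text
t: 24.8
position: [0.4969, 0.0686, 0.1573]
ee_rot: [3.141, -0.001, 1.637]
wrist_force: [-0.1, 0.0, -4.1]
opening: 0.711
grasp_force: 64.1
```

>>> {"op": "move_arm", "data": {"increments": [0,0,0,0,60,0,0,-10,0,60,0,0,-15,0,60,0,0,-10,0,60,0,0,-5,0,60,0,0,0,0,60]}}

```text
t: 25.3
position: [0.4955, 0.0653, 0.115]
ee_rot: [-3.138, -0.0, 1.635]
wrist_force: [0.4, -0.6, -3.1]
opening: 0.707
grasp_force: 64.0
```

```bash
python3 -c "
from h import *
tilt()"
```

```text
dark from [273] foot [156] copper rows None
25.35 [0.496  0.0654 0.1158] [ 0.2 -0.2 -3. ] [0.051 0.018 0.068] 64.0
```

>>> {"op": "move_arm", "data": {"increments": [0,0,-5,0,60,0,0,-5,0,60,0,0,-3,0,60,0,0,0,0,60]}}

```text
t: 25.68
position: [0.4963, 0.0661, 0.103]
ee_rot: [-3.141, -0.0, 1.636]
wrist_force: [0.3, -0.6, -2.3]
opening: 0.718
grasp_force: 64.0
```

>>> {"op": "move_arm", "data": {"increments": [0,0,-3,0,60,0,0,0,0,60,0,0,0,0,60]}}

```text
t: 25.93
position: [0.4966, 0.0662, 0.1005]
ee_rot: [-3.141, -0.0, 1.636]
wrist_force: [-0.0, 0.3, -2.6]
opening: 0.714
grasp_force: 64.0
```

>>> {"op": "move_arm", "data": {"increments": [0,0,-3,0,60,0,0,0,0,60,0,0,0,0,60]}}

```text
t: 26.18
position: [0.4965, 0.0661, 0.0974]
ee_rot: [-3.141, -0.0, 1.636]
wrist_force: [-0.7, 0.7, -3.2]
opening: 0.714
grasp_force: 64.0
```

>>> {"op": "move_arm", "data": {"increments": [0,0,-3,0,60,0,0,0,0,60,0,0,0,0,60]}}

```text
t: 26.43
position: [0.4965, 0.0662, 0.0943]
ee_rot: [-3.141, -0.0, 1.636]
wrist_force: [0.1, -1.1, -3.1]
opening: 0.716
grasp_force: 64.0
```

>>> {"op": "move_arm", "data": {"increments": [0,0,-3,0,60,0,0,0,0,60,0,0,0,0,60]}}

```text
t: 26.68
position: [0.4971, 0.0659, 0.0919]
ee_rot: [3.141, 0.0, 1.636]
wrist_force: [-0.4, -0.6, 2.8]
opening: 0.714
grasp_force: 64.8
```

```bash
python3 -c "
from h import *
prof()"
```

```text
dark from [273] foot [157] copper rows None
26.7333 [0.4971 0.066  0.0919] [-0.2  0.4  3. ] [-0.496  0.048 -0.028] 64.8
[(150, 28, 28, 28), (154, 37, 36, 35), (158, 202, 202, 206), (162, 201, 202, 207), (166, 184, 185, 192), (170, 187, 189, 196), (174, 186, 188, 195), (178, 183, 184, 192), (182, 132, 133, 140), (186, 74, 74, 77), (190, 71, 72, 75), (194, 70, 71, 74), (198, 94, 94, 99), (202, 104, 105, 110), (206, 88, 89, 93), (210, 68, 69, 72), (214, 74, 75, 78), (218, 82, 83, 86), (222, 67, 68, 71), (226, 73, 73, 76), (230, 82, 82, 86), (234, 72, 73, 76), (238, 99, 100, 104), (242, 181, 181, 189), (246, 182, 184, 192), (250, 185, 186, 194), (254, 188, 189, 197), (258, 190, 191, 199), (262, 166, 167, 175), (266, 213, 214, 221), (270, 126, 127, 134), (274, 16, 15, 15), (278, 78, 78, 81), (282, 76, 77, 79), (286, 42, 41, 41), (290, 40, 41, 41), (294, 38, 39, 38)]
```

>>> {"op": "move_arm", "data": {"increments": [0,0,0,0,61,0,0,0,0,61.5,0,0,0,0,61.65,0,0,0,0,61.65], "squeeze": 20}}

```text
t: 27.12
position: [0.497, 0.0662, 0.0916]
ee_rot: [3.141, -0.0, 1.636]
wrist_force: [-0.2, -0.3, 0.1]
opening: 0.727
grasp_force: 20.2
```

>>> {"op": "move_arm", "data": {"increments": [0,6,-4,0,61.65,0,6,-4,0,61.65,0,5,-4,0,61.65,0,6,-5,0,61.65,0,5,-5,0,61.65,0,0,0,0,61.65]}}

```text
t: 27.62
position: [0.4957, 0.0959, 0.0684]
ee_rot: [-3.14, -0.001, 1.636]
wrist_force: [-1.3, 3.3, 1.3]
opening: 0.722
grasp_force: 18.9
```

```bash
python3 -c "
from h import *
prof()"
```

```text
dark from [276] foot [161] copper rows None
27.6667 [0.4959 0.0953 0.0686] [-0.1  0.5 -2.1] [ 0.073  0.078 -0.016] 18.5
[(150, 34, 33, 32), (154, 28, 30, 29), (158, 28, 30, 30), (162, 139, 141, 147), (166, 173, 173, 182), (170, 169, 170, 178), (174, 169, 170, 178), (178, 188, 189, 196), (182, 117, 118, 123), (186, 79, 80, 82), (190, 91, 93, 97), (194, 147, 147, 154), (198, 142, 143, 150), (202, 112, 112, 118), (206, 91, 92, 96), (210, 92, 92, 96), (214, 95, 96, 100), (218, 99, 100, 104), (222, 130, 131, 137), (226, 164, 165, 173), (230, 167, 169, 177), (234, 171, 171, 178), (238, 160, 162, 168), (242, 204, 206, 214), (246, 178, 180, 187), (250, 119, 120, 126), (254, 150, 151, 158), (258, 144, 145, 152), (262, 68, 69, 72), (266, 69, 70, 72), (270, 85, 86, 89), (274, 48, 47, 49), (278, 14, 13, 14), (282, 18, 16, 17), (286, 22, 22, 22), (290, 28, 27, 28), (294, 32, 31, 32)]
```

>>> {"op": "move_arm", "data": {"increments": [0,5,-5,0,61.65,0,5,-5,0,61.65,0,5,-6,0,61.65,0,4,-5,0,61.65,0,0,0,0,61.65]}}

```text
t: 28.13
position: [0.496, 0.1142, 0.0474]
ee_rot: [-3.14, -0.001, 1.637]
wrist_force: [-0.4, 1.1, 0.4]
opening: 0.723
grasp_force: 18.6
```

```bash
python3 -c "
from h import *
prof()"
```

```text
dark from [253] foot [100] copper rows None
28.1833 [0.4963 0.1136 0.0477] [-0.1 -0.3 -2. ] [ 0.053  0.028 -0.002] 18.3
[(150, 28, 30, 29), (154, 27, 29, 29), (158, 28, 29, 29), (162, 31, 32, 29), (166, 30, 30, 29), (170, 64, 65, 68), (174, 139, 140, 146), (178, 140, 141, 148), (182, 179, 180, 188), (186, 121, 122, 127), (190, 139, 140, 146), (194, 153, 154, 161), (198, 153, 153, 160), (202, 133, 133, 140), (206, 134, 135, 141), (210, 138, 140, 146), (214, 137, 138, 144), (218, 142, 142, 149), (222, 167, 169, 175), (226, 205, 206, 214), (230, 101, 103, 107), (234, 144, 145, 152), (238, 168, 169, 176), (242, 139, 140, 146), (246, 140, 140, 146), (250, 106, 106, 111), (254, 14, 13, 13), (258, 17, 16, 17), (262, 22, 19, 19), (266, 24, 21, 23), (270, 25, 23, 23), (274, 25, 23, 24), (278, 23, 21, 22), (282, 19, 17, 18), (286, 58, 58, 62), (290, 71, 70, 74), (294, 68, 68, 72)]
```

>>> {"op": "move_arm", "data": {"increments": [0,3,-5,0,61.65,0,3,-5,0,61.65,0,2,-4,0,61.65,0,0,0,0,61.65,0,0,0,0,61.65]}}

```text
t: 28.65
position: [0.4968, 0.1211, 0.0342]
ee_rot: [-3.142, 0.0, 1.637]
wrist_force: [0.3, -0.2, -2.4]
opening: 0.722
grasp_force: 18.2
```

```bash
python3 -c "
from h import *
prof()"
```

```text
dark from [240] foot [100] copper rows None
28.7 [0.4969 0.1209 0.0343] [-0.2 -0.1 -2.6] [0.072 0.039 0.003] 18.2
[(150, 29, 30, 30), (154, 28, 30, 30), (158, 31, 31, 29), (162, 31, 32, 28), (166, 28, 30, 30), (170, 27, 28, 28), (174, 27, 30, 29), (178, 93, 93, 97), (182, 121, 121, 128), (186, 178, 179, 187), (190, 120, 121, 126), (194, 155, 156, 163), (198, 157, 158, 165), (202, 158, 159, 166), (206, 127, 128, 133), (210, 121, 122, 128), (214, 182, 184, 191), (218, 192, 193, 200), (222, 87, 88, 91), (226, 86, 86, 90), (230, 155, 156, 163), (234, 157, 158, 165), (238, 82, 82, 87), (242, 17, 14, 15), (246, 20, 19, 19), (250, 25, 22, 23), (254, 30, 28, 29), (258, 31, 30, 31), (262, 26, 24, 25), (266, 19, 18, 18), (270, 38, 38, 39), (274, 173, 173, 181), (278, 145, 146, 152), (282, 146, 146, 153), (286, 139, 139, 146), (290, 86, 86, 90), (294, 95, 95, 101)]
```

>>> {"op": "move_arm", "data": {"increments": [0,1,-3,0,61.65,0,0,-3,0,61.65,0,0,0,0,61.65,0,0,0,0,61.65]}}

```text
t: 29.08
position: [0.497, 0.1221, 0.0285]
ee_rot: [3.141, 0.0, 1.636]
wrist_force: [0.6, 1.4, -1.4]
opening: 0.722
grasp_force: 18.5
```

>>> {"op": "move_arm", "data": {"increments": [0,0,-2,0,61.65,0,0,0,0,61.65,0,0,0,0,61.65]}}

```text
t: 29.33
position: [0.4971, 0.1221, 0.0275]
ee_rot: [3.141, -0.0, 1.636]
wrist_force: [-2.5, 0.8, 12.7]
opening: 0.724
grasp_force: 19.2
```

```bash
python3 -c "
from h import *
tilt()"
```

```text
dark from [235] foot [100] copper rows None
29.3833 [0.4971 0.1221 0.0276] [-2.5  1.3 11.4] [ 0.261  0.497 -0.044] 19.1
```

>>> {"op": "move_arm", "data": {"increments": [0,0,1,0,64,0,0,0,0,75,0,0,0,0,85,0,0,0,0,85,0,0,0,0,85,0,0,0,0,85,0,0,10,0,85,0,0,20,0,85,0,0,35,0,85,0,0,35,0,85]}}

```text
t: 30.22
position: [0.4954, 0.1219, 0.1283]
ee_rot: [-3.138, 0.0, 1.636]
wrist_force: [1.2, 0.0, 0.4]
opening: 0.997
grasp_force: 0.0
```

>>> {"op": "move_arm", "data": {"increments": [0,-20,35,-6,85,0,-30,35,-6,85,0,-20,20,-6,85,0,0,0,0,85,0,0,0,0,85,0,0,0,0,85]}}

```text
t: 30.72
position: [0.4959, 0.0554, 0.2137]
ee_rot: [-3.14, -0.0, 1.323]
wrist_force: [-0.8, 0.3, -0.3]
opening: 0.997
grasp_force: 0.0
```

```bash
python3 - <<'E'
from h import *
a=snap('wrist','f.png'); s=robot.read_state(); print(s['position'],s['wrist_force'])
c=cam('wrist'); o=np.array([(x,y) for _,x,y in hs()]); o=o[o[:,1]<.03]; print('hs y',o[:,0].min(),o[:,0].max(),'z',o[:,1].min(),o[:,1].max(), np.polyfit(o[:,0],o[:,1],1)[0])
# bright basket on black mat: contour, rim plane
g=a.max(2); m=cv2.morphologyEx((g>75).astype(np.uint8),cv2.MORPH_CLOSE,np.ones((5,5)))
n,l,st,ce=cv2.connectedComponentsWithStats(m)
for i in range(1,n):
    if 1000<st[i,4]<30000:
        P=np.array([ray('wrist',u,v,.059,c)[:2] for v,u in np.argwhere(l==i)[::3]],np.float32); r=cv2.minAreaRect(P); print(st[i],np.round(r[0],3),np.round(r[1],3),round(r[2],1))
# bar expected if folded vs upright
C=np.array([.499,.08]); 
dark=(g<30).astype(np.uint8)
n,l,st,ce=cv2.connectedComponentsWithStats(dark)
for i in range(1,n):
    if 80<st[i,4]<3000: print('dark',st[i],ray('wrist',*ce[i],.073,c)[:2].round(3))
E
```

```text
[0.49548717 0.055657   0.21313863] [-0.05822761  0.04783786  0.05033179]
hs y -0.304 -0.197 z 0.003 0.027 -0.09807268116470651
[ 268   71  102  151 8086] [0.498 0.088] [0.066 0.141] 3.8
[ 133  362   53   38 1309] [ 0.209 -0.153] [0.064 0.07 ] 76.1
dark [107   0  67 112 376] [0.364 0.214]
dark [ 609    0   31   72 1866] [0.779 0.121]
dark [441  56   9  36 110] [0.625 0.131]
dark [281  82  42  24 452] [0.495 0.146]
dark [450 108   8  31  83] [0.627 0.086]
dark [ 34 240  48  92 522] [0.187 0.019]
```

```bash
python3 -c "
from h import *
print(robot.close_job())"
```

```text
the job is handed in; nothing more can be done
None
```

The job is handed in. By camera measurement, the heat sink lies flat in the tray, fins up, and the empty basket stands level on the mat with its handle folded back. The tip measured about 39° against the 35–60° allowed, short of your 45°. I took the flap as closed only from the basket's outline, and the verdict was not reported back.

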